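# Close the vacuum chamber and tighten its clamps crosswise

### The job

Lower the loose cover onto the vacuum chamber, without dropping it, so that it lies flat and its two knuckles sit over the two pins. Then tighten the four T-handle clamps clockwise (seen from above) in crosswise order, always doing the diagonally opposite clamp next before the other diagonal pair, in two rounds: first every clamp about half way, and only then every clamp fully to its stop. Leave the jar and the two tins where they stand.

Things in the scene. Friction and masses are not known exactly. Their poses are not given: they have to be found in the camera images.
- chamber: grey vacuum chamber fixed to the bench, an open pot 160 x 150 mm, rim 62 mm above the bench, two mortar cubes inside. Origin at bench level under the pot's centre; x points to the rear ledge with the two pins (roughly away from the robot), y to the left, z up. Four clamps stand on side ears at x = +-55 mm, y = +-95 mm: front = -x, rear = +x, left = +y, right = -y. Diagonal pairs: front left with rear right, front right with rear left
- chamber_seat (a point): centre of the chamber's rim, 62 mm above the bench, where the origin of the seated cover belongs; axes as the chamber's
- pin_left (a point): foot of the left upright pin on the chamber's rear ledge (98 mm ahead of and 45 mm left of the chamber's centre), level with the rim. The pin is 12 mm thick, 26 mm tall, its top 8 mm tapering to 5 mm
- pin_right (a point): foot of the right pin, the same, 45 mm right of the centre line
- cover: loose aluminium cover, plate 154 x 140 x 10 mm, about 0.45 kg, lying flat on the bench to the left of the chamber, with a black bridge handle on top and two knuckles at its rear edge. A parts cabinet 239 mm tall stands behind it, on the way to the chamber's left: its handles reach to x = 0.63 m in the world, between y = 0.13 and 0.47 m; carry the cover round in front of it. Origin at the centre of the plate's underside; x towards the knuckles, z up
- cover_handle (a point): middle of the cover's handle bar, 45 mm above the cover's underside. The bar is 94 mm long along the cover's x, 14 mm thick across (y), 20 mm tall, its underside 25 mm above the plate; posts at x = +-40 mm
- knuckle_left (a point): centre of the left knuckle's bore at the cover's underside (98 mm along x, 45 mm along y from the cover's centre): an upright tube 16 mm tall, 32 mm across, bore 17 mm, to go over the left pin
- knuckle_right (a point): the same for the right knuckle (45 mm along -y), to go over the right pin
- clamp_front_left (a joint): turn of the front left clamp in rad: 0 = loose, 1.57 = tight (hard stop); clockwise seen from above raises it. The handle stays where it is left; turning takes about 0.06 N m. At 0 the handle bar lies along the chamber's x, at 0.785 (half way) diagonally, at 1.57 along the chamber's y with the steel finger below it lying over the cover's edge.
- clamp_front_left_grip (a point): middle of that clamp's black handle bar, on its vertical turning axis, 107 mm above the bench. The bar is 66 mm long, 12 mm thick, 26 mm tall (94 to 120 mm above the bench), on a round stem 12 mm thick; the finger below reaches 84 mm above the bench. The point turns with the handle: its x axis lies along the bar, z up.
- clamp_rear_right (a joint): turn of the rear right clamp in rad: 0 = loose, 1.57 = tight (hard stop); clockwise seen from above raises it. The handle stays where it is left; turning takes about 0.06 N m. At 0 the handle bar lies along the chamber's x, at 0.785 (half way) diagonally, at 1.57 along the chamber's y with the steel finger below it lying over the cover's edge.
- clamp_rear_right_grip (a point): middle of that clamp's black handle bar, on its vertical turning axis, 107 mm above the bench. The bar is 66 mm long, 12 mm thick, 26 mm tall (94 to 120 mm above the bench), on a round stem 12 mm thick; the finger below reaches 84 mm above the bench. The point turns with the handle: its x axis lies along the bar, z up.
- clamp_front_right (a joint): turn of the front right clamp in rad: 0 = loose, 1.57 = tight (hard stop); clockwise seen from above raises it. The handle stays where it is left; turning takes about 0.06 N m. At 0 the handle bar lies along the chamber's x, at 0.785 (half way) diagonally, at 1.57 along the chamber's y with the steel finger below it lying over the cover's edge.
- clamp_front_right_grip (a point): middle of that clamp's black handle bar, on its vertical turning axis, 107 mm above the bench. The bar is 66 mm long, 12 mm thick, 26 mm tall (94 to 120 mm above the bench), on a round stem 12 mm thick; the finger below reaches 84 mm above the bench. The point turns with the handle: its x axis lies along the bar, z up.
- clamp_rear_left (a joint): turn of the rear left clamp in rad: 0 = loose, 1.57 = tight (hard stop); clockwise seen from above raises it. The handle stays where it is left; turning takes about 0.06 N m. At 0 the handle bar lies along the chamber's x, at 0.785 (half way) diagonally, at 1.57 along the chamber's y with the steel finger below it lying over the cover's edge.
- clamp_rear_left_grip (a point): middle of that clamp's black handle bar, on its vertical turning axis, 107 mm above the bench. The bar is 66 mm long, 12 mm thick, 26 mm tall (94 to 120 mm above the bench), on a round stem 12 mm thick; the finger below reaches 84 mm above the bench. The point turns with the handle: its x axis lies along the bar, z up.
- sample_jar: clear screw jar, 68 mm across and 104 mm tall, behind the chamber; bystander. Origin under its centre, z up
- tin_right: round aluminium tin, 59 mm across and 38 mm tall, on the bench right of the chamber; bystander. Origin under its centre
- tin_front: the same kind of tin near the bench's front edge; bystander. Origin under its centre

How it is judged:
On the way, in this order (a step that is already met when the one before it is completed fails the run):
1. the cover lies flat on the rim with both knuckles over their pins, let go (horizontal distance between knuckle_left and pin_left below 0.005 m and horizontal distance between knuckle_right and pin_right below 0.005 m and z of cover in the frame of chamber_seat below 0.004 m and angle between cover's own z axis and vertical below 0.03 rad and contact force between cover and the fingers below 0.1 N and linear speed of cover below 0.02 m/s), for 0.2 s.
2. all four clamps are about half tightened (more than 0.45 rad) (value of joint each of clamp_front_left, clamp_rear_right, clamp_front_right, clamp_rear_left above 0.45 rad), for 0.1 s.
At the end, for the whole second after the job is handed in: All four clamps are turned to their stops (each above 1.40 rad of 1.57), the cover lies flat on the chamber's rim (underside within 4 mm of it, tilt under 0.03 rad) with each knuckle within 5 mm of its pin's axis, at rest, and the jar and tins stand upright (value of joint each of clamp_front_left, clamp_rear_right, clamp_front_right, clamp_rear_left above 1.4 rad and horizontal distance between knuckle_left and pin_left below 0.005 m and horizontal distance between knuckle_right and pin_right below 0.005 m and z of cover in the frame of chamber_seat below 0.004 m and angle between cover's own z axis and vertical below 0.03 rad and linear speed of cover below 0.01 m/s and angle between each of sample_jar, tin_right, tin_front's own z axis and vertical below 0.1 rad); the robot touches nothing.
It fails at once if a clamp is tightened (past 0.45 rad) while the cover is not seated (a knuckle more than 10 mm off its pin or the underside more than 8 mm above the rim) (value of joint any of clamp_front_left, clamp_rear_right, clamp_front_right, clamp_rear_left above 0.45 rad and (horizontal distance between knuckle_left and pin_left above 0.01 m or horizontal distance between knuckle_right and pin_right above 0.01 m or z of cover in the frame of chamber_seat above 0.008 m)).
It fails at once if a clamp is turned past the half-way band (1.2 rad) while another has not yet been half tightened (below 0.45 rad) (value of joint any of clamp_front_left, clamp_rear_right, clamp_front_right, clamp_rear_left above 1.2 rad and value of joint any of clamp_front_left, clamp_rear_right, clamp_front_right, clamp_rear_left below 0.45 rad).
It fails at once if two neighbouring clamps are tightened before either diagonal pair: both past 0.45 rad (first round) or both past 1.2 rad (last round) while the other two are below it (((value of joint each of clamp_front_left, clamp_front_right above 0.45 rad and value of joint each of clamp_rear_right, clamp_rear_left below 0.45 rad) or (value of joint each of clamp_front_left, clamp_rear_left above 0.45 rad and value of joint each of clamp_rear_right, clamp_front_right below 0.45 rad) or (value of joint each of clamp_rear_right, clamp_front_right above 0.45 rad and value of joint each of clamp_front_left, clamp_rear_left below 0.45 rad) or (value of joint each of clamp_rear_right, clamp_rear_left above 0.45 rad and value of joint each of clamp_front_left, clamp_front_right below 0.45 rad)) or ((value of joint each of clamp_front_left, clamp_front_right above 1.2 rad and value of joint each of clamp_rear_right, clamp_rear_left below 1.2 rad) or (value of joint each of clamp_front_left, clamp_rear_left above 1.2 rad and value of joint each of clamp_rear_right, clamp_front_right below 1.2 rad) or (value of joint each of clamp_rear_right, clamp_front_right above 1.2 rad and value of joint each of clamp_front_left, clamp_rear_left below 1.2 rad) or (value of joint each of clamp_rear_right, clamp_rear_left above 1.2 rad and value of joint each of clamp_front_left, clamp_front_right below 1.2 rad))).
It fails at once if the cover is dropped onto the chamber (faster than 0.5 m/s within 50 mm above its seat) (distance between cover and chamber_seat below 0.05 m and linear speed of cover above 0.5 m/s).
It fails at once if the jar or a tin is moved by more than 30 mm (distance of any of sample_jar, tin_right, tin_front from where it was at the start of the episode above 0.03 m).
It also fails if it takes over 72 s, if anything falls off the work surface, if the arm or the gripper's body presses on something with over 40 N, if the wrist force passes 120 N, or if a joint passes its speed limit or range.

### The arm

A 7-joint arm with a two-finger parallel gripper is mounted at the origin on a cart in front of the work surface, level with it; the furniture and walls round the work are solid. World frame = base frame: x ahead of the robot, y to its left, z up, the work surface at z = 0. Lengths are in m, angles in rad, forces in N, time in s.
With the tool pointing down it reaches from about 0.425 to 0.875 m from the base axis. Payload 4.7 kg.
Tool frame: the origin (TCP) lies on the centre line of the jaws, within the pads' length; the fingertips stand ahead of it and the grasp point (between the pads) lies 8 mm behind it (ctrl.finger_overhang is the x of the fingertips in the tool frame, in m); x points along the fingers, z is the direction in which the jaws open and shut, and the axes are right-handed (so a half turn about x gives the same grasp; the last joint's range is limited). The gripper opens to 87 mm and grips with 3 to 60 N. Pads are 19 mm wide; open, the fingers measure 117 mm over their backs; the gripper's body (75 mm by 190 mm) begins 51 mm behind the grasp point.
Start: joints at [1.338, 0.321, -0.07, 1.45, 0.023, 1.371, -0.057], TCP at [0.159, -0.63, 0.196] pointing down, gripper open.
Joint ranges: [-2.86, 2.86], [-0.3, 2.09], [-1.38, 1.24], [0.06, 2.45], [-1.56, 4.7], [0.09, 2.05], [-2.69, 2.69]. Speed limits (rad/s): [2.57, 2.57, 3.14, 3.14, 3.14, 3.14, 3.14].

### API

Orientations are given as a rotation vector (axis times angle).
In Python, from bench import readout, viewer, job, nets, ctrl gives the robot as it stands.
- The arm moves only by the shell command python3 -m creep 'ROWS' [FORCE]. ROWS is JSON, a list of rows, each an object with "linear": the shift along the tool's x, y, z in m, a list of three; "twist": the turn, a rotation vector about the tool's x, y, z in degrees, a list of three; "fingers": the gripper's target within -1 to 1 (shut at 1, half-way at 0, fully open at -1). A call has 1 to 8 rows; each row is the pose to reach, as a shift and turn from the pose commanded when the call began, along the tool's axes at that moment; what a row does not reach only later rows make up. A row lasts 1/12 s, in which the tool goes at most 41.7 mm and 7.16 degrees, less where a joint would pass 70% of its speed; a pose out of reach is approached as far as the arm can. A call with a gripper value outside its range is refused whole. The fingers move at their own pace and stop on an object; FORCE is the grip in N (left out, the last holds). Time passes only in rows, so rows that repeat a pose let the fingers close. It gives the time, the measured TCP pose, the force and the opening at its end, in the units of the state.
- readout.get_state(): the state, without advancing time (a new reading comes with each control period).
- viewer.get_image(name): name is "side" or "top"; returns (picture, depth): 384x512x3 uint8, red, green, blue; 384x512 float32, m along the optical axis (not along the pixel's ray), 0 where there is no reading.
- viewer.camera_params(name): a dict with "K" (3x3 intrinsics, pixels), "k1" (the pictures are not rectified: a ray, as slopes to the right and down, at radius r is drawn at 1 + k1 r^2 times it, then the intrinsics apply), "cam_to_world" (4x4, takes a point from camera to world coordinates). Camera axes: x right, y down, z forward; pixel columns grow to the right and rows downward; lengths in m; the calibration is good to about 2 mm. A picture is of the moment at which its call begins. camera_params takes no time and is no camera call.
- job.close_job(): hands the job in, once; it reports no verdict.
Trained networks look in the newest picture that a camera, given by its name, has taken for a name from the list of things; names that differ only in an ending like _2 or _b are one class to them, and where a whole thing is asked for, a point or a joint stands for the part that bears it (a point fixed in the world has none). Each returns a list of dicts, best first, with "conf" (0 to 1); they miss things now and then, are a little off and sometimes report something else, mostly with a low value. They report only what shows in the picture. A call takes as long as a camera call.
- nets.boxes_of(camera, label): "centre" ([x, y, z] in m, in world coordinates, good to about 4 mm: the middle of the surface that is visible of it).
- nets.place_of(camera, label): "centre" ([x, y, z] in m, in world coordinates, good to about 4 mm: a listed point, or the origin of a listed thing).
The state is a dict: "time": time; "joint_positions": joint angles; "qd": joint speeds; "joint_torque": joint torques, N m; "position": TCP position; "tool_rot": TCP orientation; "ft_force": force on the tool from outside, world axes, zero at the start; "torque": the same for the moment, N m; "grip_width": opening from 0.0 (shut) to 1.0 (fully open).
Only numpy, scipy, OpenCV 4.12 (cv2) and the standard library are available. Lean on these libraries where they do the work, as an engineer would, in place of code of your own. Each camera call takes 0.05 s, during which the arm holds its last target.

## Working session

There is one attempt and no reset: what is moved stays moved. The work goes in short steps, Python scripts to look and compute and a shell command to move; the robot and the scene stay as the last step left them, time stands still between calls to the robot, and variables do not carry over. Pictures are saved under pics/ and viewed, and the job is handed in when it is done.

```bash
ls; mkdir -p pics
python3 - <<'E'
from bench import readout, viewer, job, nets, ctrl
import cv2
s=readout.get_state()
for k,v in s.items(): print(k,v)
print(ctrl.finger_overhang)
for n in ["side","top"]:
    im,d=viewer.get_image(n)
    cv2.imwrite(f"pics/{n}0.png",im[:,:,::-1])
    p=viewer.camera_params(n); print(n,p)
E
```

```text
pics
time 0.0
joint_positions [ 1.33809019  0.32181172 -0.07007498  1.45169255  0.0226174   1.37078058
 -0.05690206]
qd [-1.63283838e-04 -7.61183583e-04  1.64816111e-04 -2.96199703e-04
  2.79560591e-04 -7.34822032e-05 -1.10364018e-03]
joint_torque [-2.30766454e-04 -4.91282701e+01 -4.03702240e-01 -3.12526023e+01
 -6.39276858e-02  4.38099552e-02  1.71464258e-04]
position [ 0.15858825 -0.62973049  0.19456   ]
tool_rot [ 1.02660261  1.31752071 -1.02480832]
ft_force [-0.34247782 -0.57234982  0.37716963]
torque [ 1.35019980e-02 -4.19659756e-03  4.70266679e-05]
grip_width 1.0031557206969073
0.011
side {'K': array([[393.45106602,   0.        , 253.09463427],
       [  0.        , 393.45106602, 196.53238246],
       [  0.        ,   0.        ,   1.        ]]), 'k1': -0.1240535674244921, 'cam_to_world': array([[ 0.99366582,  0.07244088, -0.0859102 ,  0.67247988],
       [ 0.11221596, -0.59892313,  0.79290521, -0.9601301 ],
       [ 0.00598515, -0.7975233 , -0.60325846,  0.79709046],
       [ 0.        ,  0.        ,  0.        ,  1.        ]])}
top {'K': array([[448.93721133,   0.        , 264.07798629],
       [  0.        , 448.93721133, 182.28444709],
       [  0.        ,   0.        ,   1.        ]]), 'k1': 0.006086275948393042, 'cam_to_world': array([[ 0.00715584, -0.98871982,  0.14960584,  0.40838611],
       [-0.99995441, -0.00612927,  0.00732175, -0.04522457],
       [-0.00632219, -0.14965141, -0.98871861,  1.36799069],
       [ 0.        ,  0.        ,  0.        ,  1.        ]])}
```

View pics/side0.png

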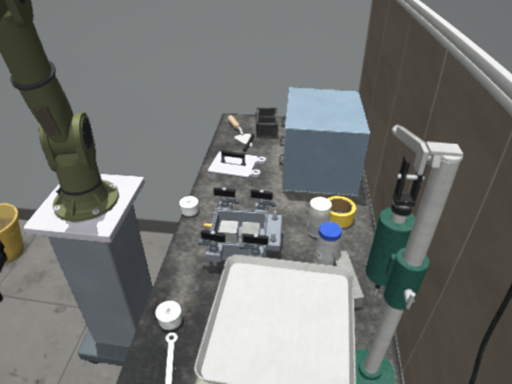

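View pics/top0.png

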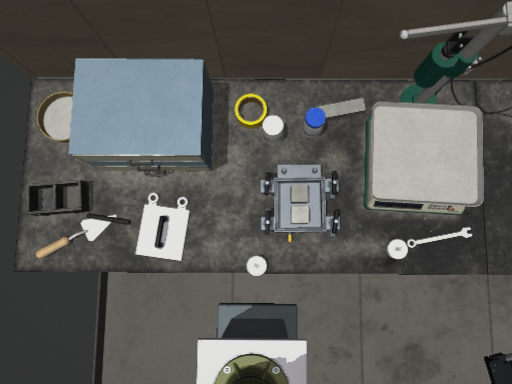

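Run:
```python
from bench import readout, viewer, job, nets, ctrl
for c in ["top","side"]:
    for l in ["cover","cover_handle","knuckle_left","knuckle_right","chamber","pin_left","pin_right","chamber_seat","clamp_front_left_grip","clamp_rear_right_grip","clamp_front_right_grip","clamp_rear_left_grip","sample_jar","tin_right","tin_front"]:
        r=nets.place_of(c,l)
        print(c,l,[(round(q["conf"],2),[round(float(t),4) for t in q["centre"]]) for q in r[:3]])
```

```text
top cover [(0.69, [0.4643, 0.2753, -0.0007])]
top cover_handle [(0.97, [0.4658, 0.2697, 0.0433]), (0.66, [0.488, -0.0462, 0.1082])]
top knuckle_left [(0.55, [0.5659, 0.3081, -0.0038])]
top knuckle_right [(0.62, [0.5543, 0.2128, 0.004])]
top chamber [(0.93, [0.5463, -0.1378, -0.0005])]
top pin_left [(0.87, [0.6406, -0.0889, 0.0624]), (0.6, [0.4925, -0.2335, 0.1062])]
top pin_right [(0.81, [0.6436, -0.1819, 0.0614])]
top chamber_seat [(0.73, [0.6438, -0.1819, 0.0641]), (0.64, [0.5453, -0.1392, 0.0611]), (0.52, [0.5971, -0.0395, 0.107])]
top clamp_front_left_grip [(0.42, [0.4872, -0.0458, 0.1106])]
top clamp_rear_right_grip [(0.58, [0.5982, -0.2316, 0.1085])]
top clamp_front_right_grip [(0.47, [0.4901, -0.2339, 0.1063])]
top clamp_rear_left_grip [(0.61, [0.5945, -0.0405, 0.1062])]
top sample_jar [(0.94, [0.7668, -0.0634, -0.0008]), (0.31, [0.6414, -0.1773, 0.0621])]
top tin_right [(0.85, [0.416, -0.424, -0.0008])]
top tin_front [(0.82, [0.3623, -0.0099, -0.0003])]
side cover [(0.84, [0.4637, 0.2725, -0.0036]), (0.48, [0.5964, -0.0418, 0.1081]), (0.15, [0.5528, 0.2175, -0.0026])]
side co
[... 305 characters left out ...]
(0.21, [0.5435, -0.1375, 0.0658])]
side pin_left [(0.62, [0.6399, -0.0898, 0.0635])]
side pin_right [(0.66, [0.6459, -0.1796, 0.0667])]
side chamber_seat [(0.65, [0.5457, -0.135, 0.0632]), (0.48, [0.5674, 0.3035, -0.0039])]
side clamp_front_left_grip [(0.68, [0.4904, -0.0466, 0.1054]), (0.52, [0.3692, -0.0107, -0.0022])]
side clamp_rear_right_grip [(0.68, [0.6046, -0.2319, 0.1049])]
side clamp_front_right_grip [(0.66, [0.4903, -0.2325, 0.1078])]
side clamp_rear_left_grip [(0.54, [0.5949, -0.0385, 0.1085])]
side sample_jar [(0.8, [0.7703, -0.0561, -0.0016]), (0.51, [0.5944, -0.0391, 0.1111])]
side tin_right [(0.79, [0.4157, -0.4238, -0.0013])]
side tin_front [(0.63, [0.3679, -0.015, 0.0006])]
```

```bash
cat > h.py <<'E'
from bench import readout, viewer, job, nets, ctrl
import numpy as np, cv2
from scipy.spatial.transform import Rotation as R
def cloud(name):
    im,d=viewer.get_image(name); p=viewer.camera_params(name); K=p["K"]
    v,u=np.mgrid[0:384,0:512]
    D=np.array([p["k1"],0,0,0,0.])
    n=cv2.undistortPoints(np.stack([u.ravel(),v.ravel()],1).astype(np.float64)[:,None],K,D)[:,0]
    z=d.ravel(); P=np.c_[n*z[:,None],z]@p["cam_to_world"][:3,:3].T+p["cam_to_world"][:3,3]
    P[z==0]=np.nan
    return im,d,P.reshape(384,512,3)
def fit(local,world):
    a=np.array(local)[:,:2];b=np.array(world)[:,:2]
    ac,bc=a.mean(0),b.mean(0);A=a-ac;B=b-bc
    th=np.arctan2((A[:,0]*B[:,1]-A[:,1]*B[:,0]).sum(),(A*B).sum())
    c,s=np.cos(th),np.sin(th);M=np.array([[c,-s],[s,c]])
    t=bc-M@ac; res=np.linalg.norm(a@M.T+t-b,axis=1)
    return t,th,res
def downrot(jaw):  # jaw: heading of tool z axis in world
    z=np.array([np.cos(jaw),np.sin(jaw),0]);x=np.array([0,0,-1.]);return np.stack([x,np.cross(z,x),z],1)
def delta(pos,jaw,s=None):
    s=s or readout.get_state(); R0=R.from_rotvec(s["tool_rot"]).as_matrix()
    jj=[downrot(jaw),downrot(jaw+np.pi)]
    tw=[R.from_matrix(R0.T@j).as_rotvec(degrees=True) for j in jj]
    tw.sort(key=lambda v:np.linalg.norm(v))
    return (R0.T@(np.array(pos)-s["position"])).round(4),tw[0].round(2),tw[1].round(1)
E
python3 - <<'E'
from h import *
print(R.from_rotvec(readout.get_state()["tool_rot"]).as_matrix().round(3))
C=[(0,0),(0,0),(0.098,.045),(.098,-.045)]
W=[[.4643,.2753],[.4658,.2697],[.5659,.3081],[.5543,.2128]]
W2=[[.4637,.2725],[.4584,.2726],[.5619,.3049],[.5554,.2169]]
print(fit(C,W),fit(C,W2),fit(C+C,W+W2))
H=[(0,0),(.098,.045),(.098,-.045),(0,0),(-.055,.095),(.055,-.095),(-.055,-.095),(.055,.095)]
T=[[.5463,-.1378],[.6406,-.0889],[.6436,-.1819],[.5453,-.1392],[.4872,-.0458],[.5982,-.2316],[.4901,-.2339],[.5945,-.0405]]
S=[[.5435,-.1365],[.6399,-.0898],[.6459,-.1796],[.5457,-.135],[.4904,-.0466],[.6046,-.2319],[.4903,-.2325],[.5949,-.0385]]
print(fit(H,T),fit(H,S),fit(H+H,T+S))
for n in ["top","side"]:
    im,d,P=cloud(n)
    br=im.mean(2)
    box=(P[...,0]>.35)&(P[...,0]<.62)&(P[...,1]>.17)&(P[...,1]<.36)
    m=box&(P[...,2]>.036)&(P[...,2]<.065)
    q=P[m]; print(n,"handle",m.sum(),q.mean(0),cv2.minAreaRect(q[:,:2].astype(np.float32)*1000))
    m=box&(P[...,2]>.004)&(P[...,2]<.02)&(br>150)
    q=P[m]; print("plate",m.sum(),q.mean(0),cv2.minAreaRect(q[:,:2].astype(np.float32)*1000))
    k=P[m&(P[...,0]<.535)]; print(cv2.minAreaRect(k[:,:2].astype(np.float32)*1000))
    # bars
    for nm,(x,y) in dict(FL=(.4888,-.0462),RR=(.6,-.232),FR=(.49,-.233),RL=(.5945,-.0395)).items():
        m=(np.hypot(P[...,0]-x,P[...,1]-y)<.045)&(P[...,2]>.112)&(P[...,2]<.13)
        q=P[m]; print(nm,m.sum(),q.mean(0).round(4),[np.round(t,1) for t in cv2.minAreaRect(q[:,:2].astype(np.float32)*1000)])
    for nm,(x,y) in dict(pl=(.641,-.089),pr=(.645,-.181)).items():
        m=(np.hypot(P[...,0]-x,P[...,1]-y)<.02)&(P[...,2]>.075)&(P[...,2]<.1)
        print(nm,m.sum(),P[m].mean(0).round(4))
E
```

```text
[[-0.     0.97   0.244]
 [-0.     0.244 -0.97 ]
 [-1.    -0.     0.   ]]
(array([0.46395447, 0.27256141]), np.float64(-0.12453413126868783), array([0.0027603 , 0.00340494, 0.00318534, 0.00321434])) (array([0.4611232, 0.2718921]), np.float64(-0.10564741390178174), array([0.00264754, 0.00281371, 0.0020005 , 0.00157114])) (array([0.46253688, 0.27222884]), np.float64(-0.1151284436558706), array([0.00354127, 0.00412832, 0.00256884, 0.00349424, 0.00119431,
       0.0041535 , 0.00325077, 0.00092852]))
(array([ 0.54373192, -0.13803229]), np.float64(0.0237692975016258), array([0.00257856, 0.00181616, 0.00146485, 0.0019551 , 0.00160004,
       0.002776  , 0.00099493, 0.00232446])) (array([ 0.54491078, -0.13702682]), np.float64(0.029670533080504345), array([0.00150594, 0.00176127, 0.00176956, 0.00217506, 0.00438046,
       0.00244614, 0.00269545, 0.00290748])) (array([ 0.54432125, -0.13752955]), np.float64(0.026719682261965024), array([0.00199715, 0.00113571, 0.00200782, 0.00193607, 0.00181122,
       0.00368463, 0.00178013, 0.0023402 , 0.00131698, 0.00119086,
       0.0024295 , 0.0028809 , 0.0
[... 1056 characters left out ...]
1)
plate 796 [0.47571777 0.25366896 0.01202624] ((478.9381103515625, 268.34503173828125), (142.17372131347656, 194.25990295410156), 82.2252197265625)
((459.7779235839844, 266.28997802734375), (142.53233337402344, 156.719970703125), 86.69217681884766)
FL 98 [ 0.4895 -0.0473  0.1183] [array([488.7, -45.6]), array([14.4, 63.7]), np.float64(85.6)]
RR 135 [ 0.6015 -0.2349  0.1189] [array([ 600.7, -232. ]), array([16.1, 64.2]), np.float64(88.2)]
FR 127 [ 0.4926 -0.237   0.1189] [array([ 492. , -235.3]), array([14.3, 64.8]), np.float64(80.7)]
RL 98 [ 0.5979 -0.045   0.1188] [array([598. , -43.2]), array([16.2, 62.4]), np.float64(85.4)]
pl 20 [ 0.642  -0.0937  0.0829]
pr 22 [ 0.6437 -0.1838  0.0828]
```

Run:
```python
from h import *
print(delta((.36,-.37,.26),-.37))
```

```text
(array([-0.0644,  0.2588, -0.2033]), array([-5.466e+01,  0.000e+00,  1.000e-02]), array([125.3,   0. ,  -0. ]))
```

```bash
python3 -m creep '[{"linear":[-0.01,0.035,-0.027],"twist":[-7,0,0],"fingers":-1},{"linear":[-0.065,0.259,-0.203],"twist":[-54,0,0],"fingers":-1},{"linear":[-0.065,0.259,-0.203],"twist":[-54,0,0],"fingers":-1},{"linear":[-0.065,0.259,-0.203],"twist":[-54,0,0],"fingers":-1},{"linear":[-0.065,0.259,-0.203],"twist":[-54,0,0],"fingers":-1},{"linear":[-0.065,0.259,-0.203],"twist":[-54,0,0],"fingers":-1},{"linear":[-0.065,0.259,-0.203],"twist":[-54,0,0],"fingers":-1},{"linear":[-0.065,0.259,-0.203],"twist":[-54,0,0],"fingers":-1}]' 30
python3 - <<'E'
from h import *
print(delta((.455,-.08,.26),.55),readout.get_state()['joint_positions'])
E
```

```text
time: 2.37
position: [0.3599, -0.3701, 0.2609]
tool_rot: [0.294, 1.55, -0.296]
ft_force: [1.4, -0.2, -0.9]
grip_width: 0.999
(array([ 0.0007,  0.3048, -0.0181]), array([-5.305e+01,  1.000e-02,  6.000e-02]), array([ 1.269e+02,  1.000e-01, -0.000e+00])) [ 1.10402894  0.02539023 -0.36175225  1.66527726  0.0096395   1.45176728
  0.36530289]
```

```bash
python3 -m creep '[{"linear":[0,0.305,-0.018],"twist":[-53,0,0],"fingers":-1},{"linear":[0,0.305,-0.018],"twist":[-53,0,0],"fingers":-1},{"linear":[0,0.305,-0.018],"twist":[-53,0,0],"fingers":-1},{"linear":[0,0.305,-0.018],"twist":[-53,0,0],"fingers":-1},{"linear":[0,0.305,-0.018],"twist":[-53,0,0],"fingers":-1},{"linear":[0,0.305,-0.018],"twist":[-53,0,0],"fingers":-1},{"linear":[0,0.305,-0.018],"twist":[-53,0,0],"fingers":-1},{"linear":[0,0.305,-0.018],"twist":[-53,0,0],"fingers":-1}]'
python3 - <<'E'
from h import *
print(delta((.462,.27,.10),1.44),readout.get_state()['joint_positions'])
E
```

```text
time: 3.03
position: [0.4575, -0.0747, 0.261]
tool_rot: [-0.437, 1.524, 0.437]
ft_force: [-0.5, 0.3, -0.9]
grip_width: 0.995
(array([0.1614, 0.2901, 0.1859]), array([-50.54,   0.12,   0.07]), array([ 1.295e+02,  1.000e-01, -1.000e-01])) [ 0.81724456 -0.10075816 -0.65317638  1.76633739 -0.06304321  1.45366969
  0.73168929]
```

```bash
python3 -m creep '[{"linear":[0.16,0.29,0.186],"twist":[-50.5,0,0],"fingers":-1},{"linear":[0.16,0.29,0.186],"twist":[-50.5,0,0],"fingers":-1},{"linear":[0.16,0.29,0.186],"twist":[-50.5,0,0],"fingers":-1},{"linear":[0.16,0.29,0.186],"twist":[-50.5,0,0],"fingers":-1},{"linear":[0.16,0.29,0.186],"twist":[-50.5,0,0],"fingers":-1},{"linear":[0.16,0.29,0.186],"twist":[-50.5,0,0],"fingers":-1},{"linear":[0.16,0.29,0.186],"twist":[-50.5,0,0],"fingers":-1},{"linear":[0.16,0.29,0.186],"twist":[-50.5,0,0],"fingers":-1}]'
python3 - <<'E'
from h import *
print(delta((.462,.27,.038),1.44),readout.get_state()['joint_positions'])
E
```

```text
time: 3.7
position: [0.4643, 0.2214, 0.1195]
tool_rot: [-1.105, 1.272, 1.102]
ft_force: [1.1, -0.7, -0.1]
grip_width: 0.997
(array([0.0815, 0.0094, 0.0479]), array([-0.63, -0.02,  0.12]), array([179.4,   0.2,   0. ])) [ 0.4154201   0.18702245 -0.98952043  1.85653388  0.17025058  1.18526713
  0.79869591]
```

```bash
python3 -m creep '[{"linear":[0.01,0.009,0.048],"twist":[-0.5,0,0],"fingers":-1},{"linear":[0.01,0.009,0.048],"twist":[-0.5,0,0],"fingers":-1},{"linear":[0.01,0.009,0.048],"twist":[-0.5,0,0],"fingers":-1}]'
python3 - <<'E'
from h import *
im,d,P=cloud("top"); cv2.imwrite("pics/a.png",cv2.resize(im[150:300,80:280,::-1],None,fx=4,fy=4))
im,d,P=cloud("side"); cv2.imwrite("pics/b.png",cv2.resize(im[80:230,150:350,::-1],None,fx=4,fy=4))
print(delta((.462,.27,.038),1.44),readout.get_state()['position'])
E
```

```text
time: 3.95
position: [0.4601, 0.2729, 0.1092]
tool_rot: [-1.11, 1.268, 1.116]
ft_force: [0.5, -1.1, -0.4]
grip_width: 1.003
(array([0.0717, 0.0005, 0.0017]), array([-0.35, -0.04, -0.01]), array([ 1.796e+02, -0.000e+00,  1.000e-01])) [0.46225495 0.26834318 0.10974932]
```

View pics/b.png

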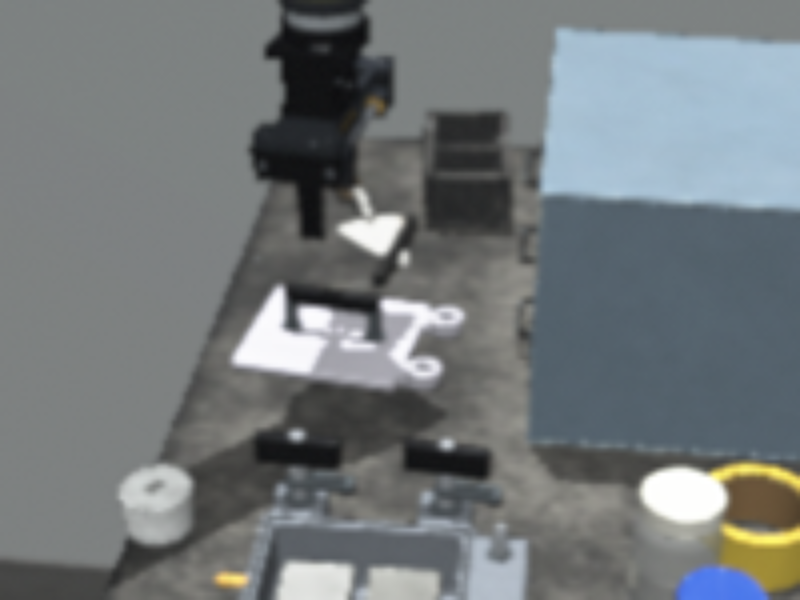

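The side view shows the gripper (fingertip about (312,235) in the crop) above the handle bar (~(333,298)). I'll descend and grip.

```bash
python3 -m creep '[{"linear":[0.03,0,0.002],"twist":[-0.3,0,0],"fingers":-1},{"linear":[0.055,0,0.002],"twist":[-0.3,0,0],"fingers":-1},{"linear":[0.071,0,0.002],"twist":[-0.3,0,0],"fingers":-1},{"linear":[0.071,0,0.002],"twist":[-0.3,0,0],"fingers":-1}]'
python3 -m creep '[{"linear":[0,0,0],"twist":[0,0,0],"fingers":1},{"linear":[0,0,0],"twist":[0,0,0],"fingers":1},{"linear":[0,0,0],"twist":[0,0,0],"fingers":1},{"linear":[0,0,0],"twist":[0,0,0],"fingers":1},{"linear":[0,0,0],"twist":[0,0,0],"fingers":1},{"linear":[0,0,0],"twist":[0,0,0],"fingers":1}]' 40
```

```text
time: 4.38
position: [0.4614, 0.2665, 0.036]
tool_rot: [-1.11, 1.276, 1.109]
ft_force: [-0.1, -0.1, -0.2]
grip_width: 1.001
time: 4.88
position: [0.4628, 0.271, 0.0394]
tool_rot: [-1.112, 1.268, 1.111]
ft_force: [-1.0, -0.3, -0.3]
grip_width: 0.628
```

```bash
python3 -m creep '[{"linear":[0,0,0],"twist":[0,0,0],"fingers":1},{"linear":[0,0,0],"twist":[0,0,0],"fingers":1},{"linear":[0,0,0],"twist":[0,0,0],"fingers":1},{"linear":[0,0,0],"twist":[0,0,0],"fingers":1},{"linear":[0,0,0],"twist":[0,0,0],"fingers":1},{"linear":[0,0,0],"twist":[0,0,0],"fingers":1}]' 40
```

```text
time: 5.38
position: [0.4623, 0.271, 0.0387]
tool_rot: [-1.112, 1.269, 1.112]
ft_force: [0.3, 0.4, -0.6]
grip_width: 0.171
```

```bash
python3 -m creep '[{"linear":[0,0,0],"twist":[0,0,0],"fingers":1},{"linear":[-0.01,0,0],"twist":[0,0,0],"fingers":1},{"linear":[-0.03,0,0],"twist":[0,0,0],"fingers":1},{"linear":[-0.06,0,0],"twist":[0,0,0],"fingers":1},{"linear":[-0.09,0,0],"twist":[0,0,0],"fingers":1},{"linear":[-0.12,0,0],"twist":[0,0,0],"fingers":1},{"linear":[-0.15,0,0],"twist":[0,0,0],"fingers":1},{"linear":[-0.165,0,0],"twist":[0,0,0],"fingers":1}]' 40
python3 - <<'E'
from h import *
print(delta((.46,.0,.2),np.pi/2+.02),readout.get_state()['joint_positions'])
E
```

```text
time: 6.05
position: [0.4634, 0.2723, 0.2083]
tool_rot: [-1.113, 1.263, 1.11]
ft_force: [1.0, 0.0, 0.0]
grip_width: 0.006
(array([ 0.0078, -0.0322, -0.2705]), array([-8.66,  0.11,  0.28]), array([171.3,   0.4,  -0.2])) [ 0.35846322  0.17364348 -1.03270501  1.68914642  0.15407181  1.36025197
  0.7403552 ]
```

Run:
```python
from h import *
for n in ["top","side"]:
    im,d,P=cloud(n)
    cv2.imwrite(f"pics/c_{n}.png",cv2.resize(im[100:300,80:280,::-1] if n=="top" else im[80:230,150:350,::-1],None,fx=3,fy=3))
    box=(P[...,0]>.35)&(P[...,0]<.62)&(P[...,1]>.17)&(P[...,1]<.36)
    m=box&(P[...,2]>.036)&(P[...,2]<.065)
    q=P[m]; print(n,"handle",m.sum(),q.mean(0) if m.sum() else 0)
    for l in ["cover","cover_handle","knuckle_left","knuckle_right"]:
        print(l,[(round(q["conf"],2),[round(float(t),4) for t in q["centre"]]) for q in nets.place_of(n,l)[:2]])
```

```text
top handle 11 [0.41783383 0.27467063 0.05136979]
cover [(0.74, [0.5475, -0.138, 0.0003]), (0.71, [0.4615, 0.2717, 0.0007])]
cover_handle [(0.93, [0.4663, 0.2722, 0.0454]), (0.39, [0.4881, -0.0427, 0.1055])]
knuckle_left [(0.61, [0.5665, 0.3081, -0.004])]
knuckle_right [(0.76, [0.5548, 0.2167, 0.0044]), (0.49, [0.764, -0.058, -0.0011])]
side handle 144 [0.46372577 0.26782053 0.04975891]
cover [(0.69, [0.4634, 0.272, -0.0001])]
cover_handle [(0.76, [0.4631, 0.276, 0.0445]), (0.61, [0.5433, -0.1374, -0.0023])]
knuckle_left [(0.58, [0.5673, 0.3054, 0.0035])]
knuckle_right [(0.66, [0.5562, 0.2179, -0.0043]), (0.64, [0.5649, 0.307, 0.0002])]
```

View pics/c_side.png

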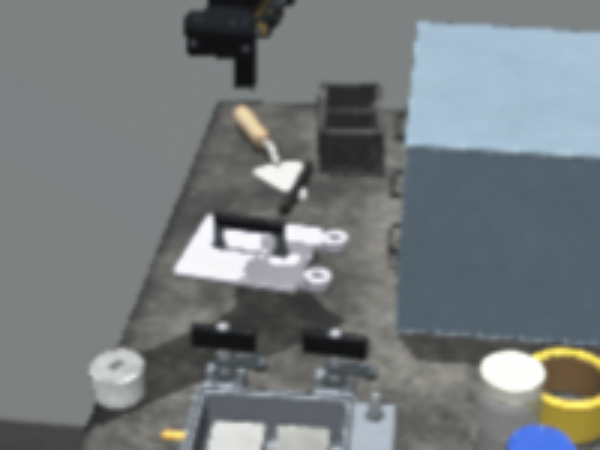

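View pics/c_top.png

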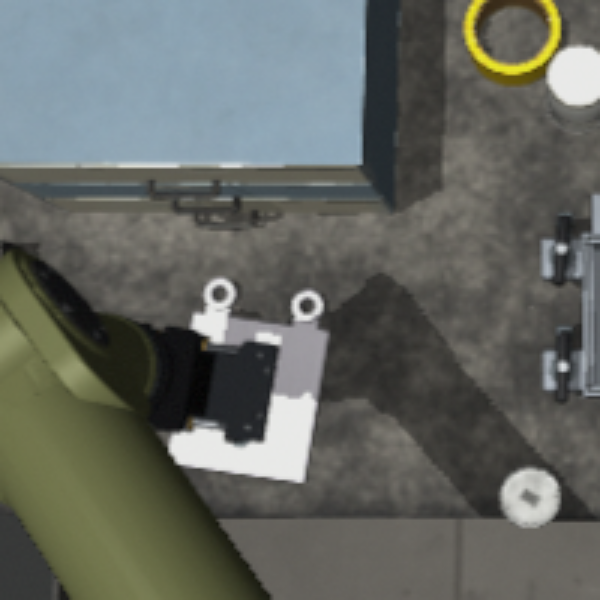

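Run:
```python
from h import *
s=readout.get_state(); print(s["position"],s["grip_width"],R.from_rotvec(s["tool_rot"]).as_matrix().round(3))
im,d,P=cloud("side")
m=(P[...,0]>.36)&(P[...,0]<.6)&(P[...,1]>.12)&(P[...,1]<.4)&(P[...,2]>.08)&(P[...,2]<.4)
q=P[m]
for lo in np.arange(.17,.32,.01):
    k=q[(q[:,2]>=lo)&(q[:,2]<lo+.01)]
    if len(k): print(round(lo,3),len(k),k.min(0).round(3),k.max(0).round(3))
im,d,P=cloud("top")
m=(P[...,0]>.36)&(P[...,0]<.6)&(P[...,1]>.12)&(P[...,1]<.4)&(P[...,2]>.08)&(P[...,2]<.3)
q=P[m];print(len(q),q.min(0),q.max(0),q.mean(0))
```

```text
[0.46182179 0.27064275 0.20288747] 0.007026288241472173 [[-0.002 -0.991  0.131]
 [-0.001  0.131  0.991]
 [-1.     0.002 -0.001]]
0.22 1 [0.469 0.261 0.23 ] [0.469 0.261 0.23 ]
0.23 20 [0.452 0.258 0.231] [0.475 0.274 0.24 ]
0.24 23 [0.452 0.255 0.241] [0.475 0.276 0.25 ]
0.25 20 [0.453 0.255 0.251] [0.475 0.276 0.259]
0.26 14 [0.453 0.253 0.26 ] [0.475 0.275 0.269]
0.28 1 [0.475 0.276 0.282] [0.475 0.276 0.282]
0.3 80 [0.415 0.175 0.301] [0.511 0.351 0.31 ]
0.31 129 [0.415 0.177 0.31 ] [0.511 0.35  0.32 ]Traceback (most recent call last):
  File "<stdin>", line 11, in <module>
    return umr_minimum(a, axis, None, out, keepdims, initial, where)
ValueError: zero-size array to reduction operation minimum which has no identity
```

Fingertips appear at z≈0.229 in the depth image while the reported TCP implies 0.192: the tool is really ~37 mm higher than the readout says, so the grasp closed above the bar. I'll reopen, descend, and verify by depth.

```bash
python3 -m creep '[{"linear":[0.03,0,0],"twist":[0,0,0],"fingers":-0.2},{"linear":[0.06,0,0],"twist":[0,0,0],"fingers":-0.2},{"linear":[0.09,0,0],"twist":[0,0,0],"fingers":-0.2},{"linear":[0.12,0,0],"twist":[0,0,0],"fingers":-0.2},{"linear":[0.15,0,0],"twist":[0,0,0],"fingers":-0.2},{"linear":[0.15,0,0],"twist":[0,0,0],"fingers":-0.2},{"linear":[0.15,0,0],"twist":[0,0,0],"fingers":-0.2},{"linear":[0.15,0,0],"twist":[0,0,0],"fingers":-0.2}]' 40
cat >> h.py <<'E'
def tips(cam,lo=.07,x=(.38,.56),y=(.17,.38)):
    im,d,P=cloud(cam)
    m=(P[...,0]>x[0])&(P[...,0]<x[1])&(P[...,1]>y[0])&(P[...,1]<y[1])&(P[...,2]>lo)&(P[...,2]<.3)
    q=P[m]
    for a in np.arange(lo,.3,.01):
        k=q[(q[:,2]>=a)&(q[:,2]<a+.01)]
        if len(k): print(round(a,3),len(k),k.min(0).round(3),k.max(0).round(3))
    return im
E
python3 - <<'E'
from h import *
im=tips("side",.05)
cv2.imwrite("pics/d.png",cv2.resize(im[80:230,150:350,::-1],None,fx=4,fy=4,interpolation=cv2.INTER_CUBIC))
s=readout.get_state(); print(s["position"],s["grip_width"])
E
```

```text
time: 7.32
position: [0.4631, 0.2718, 0.0553]
tool_rot: [-1.111, 1.267, 1.111]
ft_force: [0.4, 1.0, 0.9]
grip_width: 0.523
0.05 75 [0.418 0.258 0.05 ] [0.509 0.281 0.06 ]
0.06 1 [0.43  0.271 0.06 ] [0.43  0.271 0.06 ]
0.08 15 [0.451 0.238 0.085] [0.48  0.302 0.09 ]
0.09 19 [0.451 0.237 0.091] [0.479 0.298 0.1  ]
0.1 18 [0.451 0.237 0.1  ] [0.479 0.301 0.11 ]
0.11 13 [0.453 0.234 0.11 ] [0.471 0.24  0.119]
0.12 10 [0.449 0.233 0.12 ] [0.47  0.241 0.125]
0.14 1 [0.475 0.304 0.148] [0.475 0.304 0.148]
0.15 39 [0.417 0.179 0.151] [0.51 0.35 0.16]
0.16 92 [0.418 0.175 0.16 ] [0.51  0.351 0.17 ]
0.17 113 [0.417 0.176 0.17 ] [0.513 0.353 0.18 ]
0.18 78 [0.416 0.171 0.18 ] [0.513 0.354 0.19 ]
0.19 246 [0.417 0.17  0.19 ] [0.513 0.365 0.2  ]
0.2 63 [0.418 0.18  0.2  ] [0.49  0.282 0.21 ]
0.21 47 [0.437 0.217 0.21 ] [0.487 0.28  0.219]
0.22 37 [0.438 0.215 0.22 ] [0.483 0.258 0.23 ]
0.23 40 [0.438 0.215 0.23 ] [0.481 0.229 0.24 ]
0.24 72 [0.42  0.212 0.24 ] [0.502 0.279 0.25 ]
0.25 113 [0.421 0.212 0.25 ] [0.501 0.282 0.26 ]
0.26 83 [0.428 0.232 0.26 ] [0.5   0.287 0.27 ]
0.27 37 [0.438 0.236 0.27 ] [0.495 0.262 0.28 ]
0.28 68 [0.427 0.229 0.28 ] [0.501 0.265 0.29 ]
0.29 58 [0.427 0.226 0.29 ] [0.501 0.268 0.3  ]
[0.46363996 0.27199951 0.05584429] 0.5543138193676661
```

View pics/d.png

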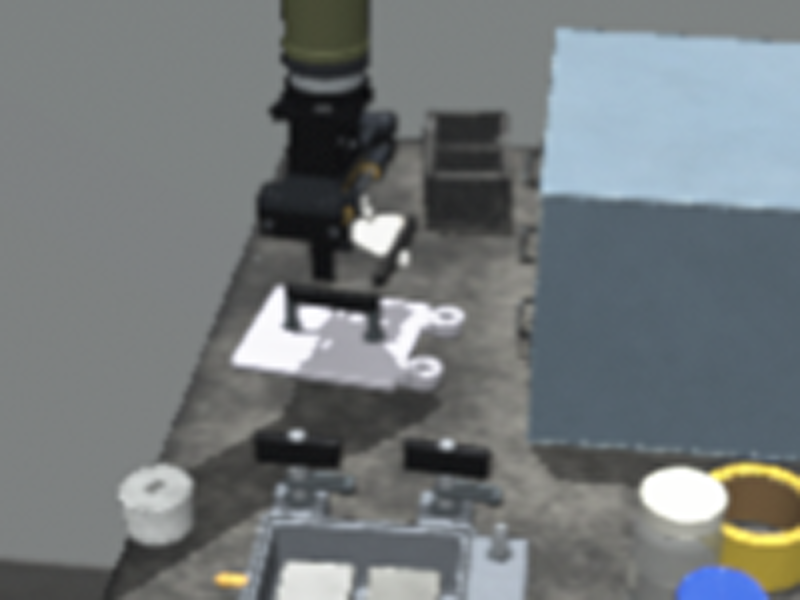

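```bash
python3 -m creep '[{"linear":[0.02,0,0],"twist":[0,0,0],"fingers":-0.2},{"linear":[0.04,0,0],"twist":[0,0,0],"fingers":-0.2},{"linear":[0.055,0,0],"twist":[0,0,0],"fingers":-0.2},{"linear":[0.055,0,0],"twist":[0,0,0],"fingers":-0.2},{"linear":[0.055,0,0],"twist":[0,0,0],"fingers":1},{"linear":[0.055,0,0],"twist":[0,0,0],"fingers":1},{"linear":[0.055,0,0],"twist":[0,0,0],"fingers":1},{"linear":[0.055,0,0],"twist":[0,0,0],"fingers":1}]' 40
python3 -m creep '[{"linear":[0,0,0],"twist":[0,0,0],"fingers":1},{"linear":[0,0,0],"twist":[0,0,0],"fingers":1},{"linear":[0,0,0],"twist":[0,0,0],"fingers":1},{"linear":[0,0,0],"twist":[0,0,0],"fingers":1}]' 40
```

```text
time: 8.03
position: [0.4632, 0.2713, -0.0001]
tool_rot: [-1.112, 1.267, 1.11]
ft_force: [-1.3, 0.2, -0.1]
grip_width: 0.381
time: 8.37
position: [0.4626, 0.2715, -0.0008]
tool_rot: [-1.111, 1.267, 1.112]
ft_force: [0.4, 1.4, 1.7]
grip_width: 0.154
```

Width 0.154 ≈ 14 mm: bar held. Lift a little.

```bash
python3 -m creep '[{"linear":[0,0,0],"twist":[0,0,0],"fingers":1},{"linear":[-0.005,0,0],"twist":[0,0,0],"fingers":1},{"linear":[-0.02,0,0],"twist":[0,0,0],"fingers":1},{"linear":[-0.045,0,0],"twist":[0,0,0],"fingers":1},{"linear":[-0.08,0,0],"twist":[0,0,0],"fingers":1},{"linear":[-0.115,0,0],"twist":[0,0,0],"fingers":1},{"linear":[-0.145,0,0],"twist":[0,0,0],"fingers":1},{"linear":[-0.16,0,0],"twist":[0,0,0],"fingers":1}]' 40
python3 - <<'E'
from h import *
print(delta((.46,.0,.18),np.pi/2+.02),readout.get_state()['joint_positions'])
E
```

```text
time: 9.03
position: [0.4632, 0.272, 0.1633]
tool_rot: [-1.113, 1.264, 1.109]
ft_force: [1.0, 0.9, -3.5]
grip_width: 0.158
(array([-0.017 , -0.0325, -0.27  ]), array([-8.67,  0.07,  0.25]), array([ 1.713e+02,  4.000e-01, -1.000e-01])) [ 0.34518845  0.21447489 -1.03111783  1.75250403  0.19384781  1.27879466
  0.70811669]
```

```bash
python3 -m creep '[{"linear":[-0.005,-0.002,-0.015],"twist":[-1,0,0],"fingers":1},{"linear":[-0.012,-0.006,-0.045],"twist":[-2,0,0],"fingers":1},{"linear":[-0.017,-0.01,-0.08],"twist":[-3,0,0],"fingers":1},{"linear":[-0.017,-0.014,-0.12],"twist":[-4,0,0],"fingers":1},{"linear":[-0.017,-0.019,-0.16],"twist":[-5,0,0],"fingers":1},{"linear":[-0.017,-0.024,-0.2],"twist":[-6.5,0,0],"fingers":1},{"linear":[-0.017,-0.029,-0.24],"twist":[-8,0,0],"fingers":1},{"linear":[-0.017,-0.032,-0.27],"twist":[-8.6,0,0],"fingers":1}]' 40
python3 - <<'E'
from h import *
print(delta((.52,-.138,.18),np.pi/2+.02),readout.get_state()['joint_positions'])
E
```

```text
time: 9.7
position: [0.4572, -0.0049, 0.1762]
tool_rot: [-1.223, 1.204, 1.221]
ft_force: [1.1, -0.3, -4.1]
grip_width: 0.158
(array([-0.0034, -0.0605, -0.1341]), array([-0.19, -0.15, -0.04]), array([ 1.798e+02, -1.000e-01,  2.000e-01])) [ 0.78878197 -0.07191029 -0.79341986  1.90775696 -0.05068355  1.28531114
  1.59851711]
```

```bash
python3 -m creep '[{"linear":[0,-0.008,-0.015],"twist":[0,0,0],"fingers":1},{"linear":[0,-0.022,-0.04],"twist":[0,0,0],"fingers":1},{"linear":[0,-0.038,-0.07],"twist":[0,0,0],"fingers":1},{"linear":[0,-0.055,-0.1],"twist":[0,0,0],"fingers":1},{"linear":[0.01,-0.072,-0.122],"twist":[0,0,0],"fingers":1},{"linear":[0.03,-0.082,-0.134],"twist":[0,0,0],"fingers":1},{"linear":[0.045,-0.085,-0.134],"twist":[0,0,0],"fingers":1},{"linear":[0.045,-0.085,-0.134],"twist":[0,0,0],"fingers":1}]' 40
python3 - <<'E'
from h import *
s=readout.get_state();print(s["position"],s["joint_positions"])
for n in ["top","side"]:
    im,d,P=cloud(n)
    cv2.imwrite(f"pics/e_{n}.png",cv2.resize(im[130:270,220:380,::-1] if n=="top" else im[150:290,170:330,::-1],None,fx=5,fy=5,interpolation=cv2.INTER_CUBIC))
    for l in ["cover","cover_handle","knuckle_left","knuckle_right","pin_left","pin_right","chamber"]:
        print(n,l,[(round(q["conf"],2),[round(float(t),4) for t in q["centre"]]) for q in nets.place_of(n,l)[:2]])
E
```

```text
time: 10.37
position: [0.5433, -0.1336, 0.1274]
tool_rot: [-1.216, 1.204, 1.228]
ft_force: [-1.4, 0.4, -3.5]
grip_width: 0.157
[ 0.54325288 -0.13361659  0.1273889 ] [ 0.81646427  0.24760219 -0.7092105   1.7411378   0.16772809  1.22286828
  1.65118382]
top cover [(0.84, [0.5417, -0.1296, 0.1265])]
top cover_handle [(0.63, [0.5467, -0.1353, 0.1697]), (0.36, [0.6414, -0.0887, 0.0637])]
top knuckle_left [(0.9, [0.6401, -0.0861, 0.1239])]
top knuckle_right []
top pin_left [(0.56, [0.6399, -0.0886, 0.0607])]
top pin_right []
top chamber []
side cover [(0.78, [0.5476, -0.1344, 0.1304])]
side cover_handle [(0.68, [0.5458, -0.1331, 0.1796])]
side knuckle_left []
side knuckle_right [(0.83, [0.6446, -0.175, 0.1323])]
side pin_left [(0.74, [0.6415, -0.0938, 0.0649])]
side pin_right [(0.61, [0.6438, -0.1811, 0.0655])]
side chamber [(0.85, [0.5437, -0.1396, -0.0013])]
```

View pics/e_top.png

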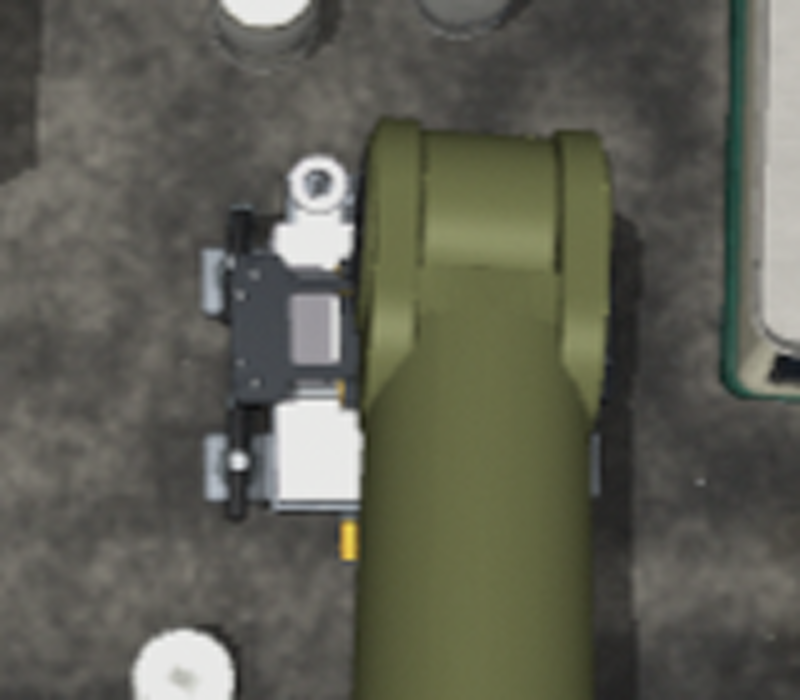

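View pics/e_side.png

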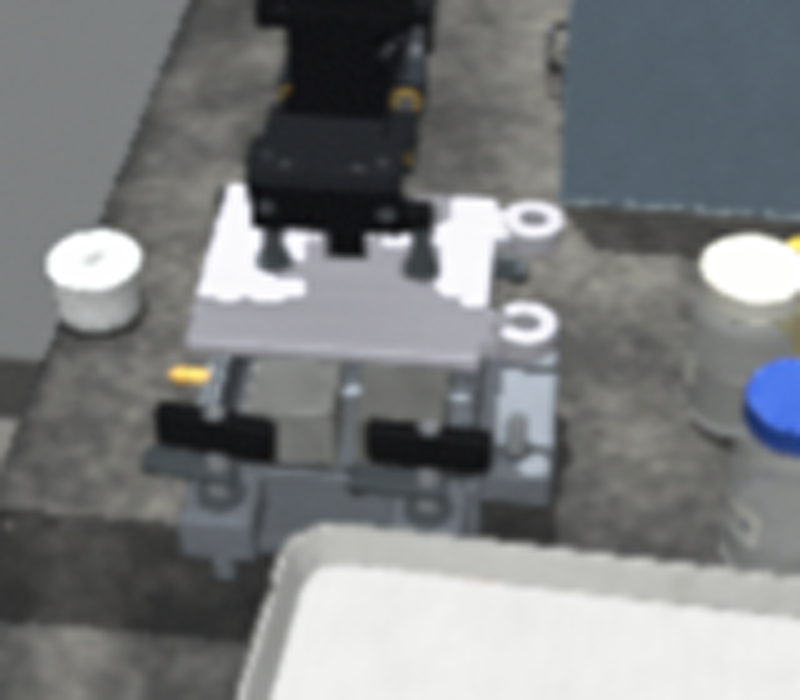

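Run:
```python
from h import *
for n in ["top","side"]:
    im,d,P=cloud(n)
    for nm,(x,y) in dict(kl=(.641,-.088),kr=(.643,-.177)).items():
        m=(np.hypot(P[...,0]-x,P[...,1]-y)<.026)&(P[...,2]>.136)&(P[...,2]<.152)&(P[...,0]>x-.018)
        if m.sum()<8: continue
        q=P[m]; c,r=cv2.minEnclosingCircle((q[:,:2]*1000).astype(np.float32))
        print(n,nm,m.sum(),q.mean(0).round(4),np.round(c,1),round(r,1),q.min(0).round(4),q.max(0).round(4))
    m=(P[...,0]>.44)&(P[...,0]<.625)&(P[...,1]>-.22)&(P[...,1]<-.05)&(P[...,2]>.128)&(P[...,2]<.145)&(im.mean(2)>100)
    q=P[m];A=np.c_[q[:,:2],np.ones(len(q))];print("plane",len(q),np.linalg.lstsq(A,q[:,2],rcond=None)[0].round(4),q.mean(0),q.min(0),q.max(0),cv2.minAreaRect((q[:,:2]*1000).astype(np.float32)))
s=readout.get_state();print(s["position"],R.from_rotvec(s["tool_rot"]).as_matrix().round(4))
```

```text
top kl 95 [ 0.6393 -0.0896  0.1452] [639.2 -89.7] 18.3 [ 0.6234 -0.1052  0.1368] [ 0.657  -0.0743  0.1519]
plane 559 [-0.0012  0.0062  0.1419] [ 0.53794186 -0.08791327  0.14071857] [ 0.46840209 -0.1104661   0.13472568] [ 0.6242455  -0.0662246   0.14495305] ((546.2989501953125, -88.45054626464844), (156.10707092285156, 41.5897216796875), 1.3715265989303589)
side kl 114 [ 0.6413 -0.0911  0.1446] [639.5 -90.4] 19.5 [ 0.6232 -0.1045  0.136 ] [ 0.6586 -0.074   0.1509]
side kr 133 [ 0.6429 -0.1808  0.1446] [ 641.3 -178.4] 19.2 [ 0.6252 -0.1944  0.1362] [ 0.6587 -0.1615  0.1507]
plane 1420 [-0.0018  0.0128  0.1454] [ 0.54976545 -0.15698739  0.14239384] [ 0.46774771 -0.20778353  0.13278056] [ 0.62473316 -0.06196824  0.14497738] ((546.8464965820312, -135.11068725585938), (156.82711791992188, 144.19769287109375), 0.912808358669281)
[ 0.54591707 -0.13334653  0.13073126] [[-2.000e-04 -9.998e-01 -1.820e-02]
 [ 0.000e+00 -1.820e-02  9.998e-01]
 [-1.000e+00  2.000e-04  0.000e+00]]
```

```bash
python3 -m creep '[{"linear":[0.005,0,-0.0035],"twist":[0,0,0],"fingers":1},{"linear":[0.015,0,-0.0035],"twist":[0,0,0],"fingers":1},{"linear":[0.027,0,-0.0035],"twist":[0,0,0],"fingers":1},{"linear":[0.032,0,-0.0035],"twist":[0,0,0],"fingers":1},{"linear":[0.032,0,-0.0035],"twist":[0,0,0],"fingers":1}]' 40
python3 - <<'E'
from h import *
for n in ["top","side"]:
    im,d,P=cloud(n)
    cv2.imwrite(f"pics/f_{n}.png",cv2.resize(im[140:180,260:340,::-1] if n=="top" else im[180:260,230:330,::-1],None,fx=8,fy=8 if n=="top" else 7,interpolation=cv2.INTER_CUBIC))
s=readout.get_state();print(s["position"],s["ft_force"])
E
```

```text
time: 11.68
position: [0.5441, -0.1365, 0.0962]
tool_rot: [-1.219, 1.202, 1.227]
ft_force: [-0.7, -0.1, -5.6]
grip_width: 0.153
[ 0.54569716 -0.13661636  0.0981966 ] [ 0.67571191  0.46335546 -4.41411545]
```

View pics/f_top.png

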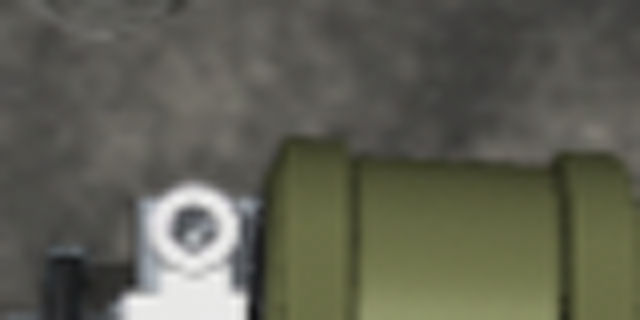

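View pics/f_side.png

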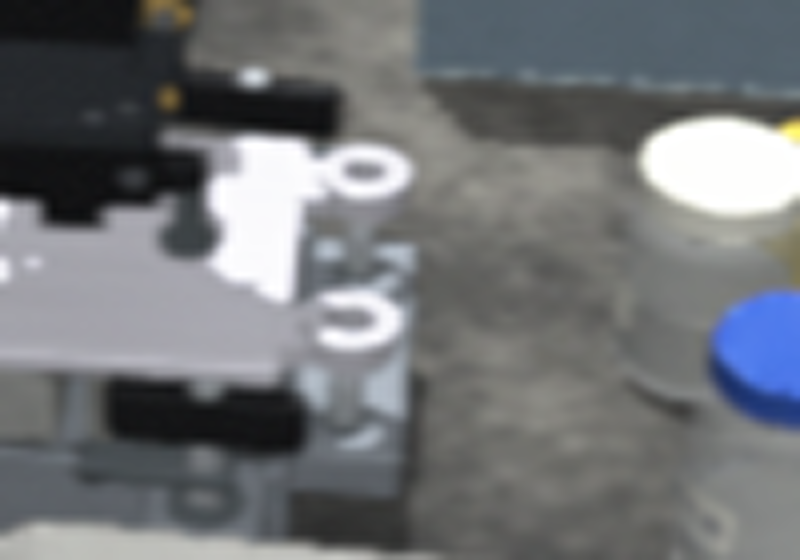

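Top crop: pin tip (~(195,226)) is centred in the ring ((195,228)); side: pin (347,395) right under the knuckle (352,320). Lowering.

```bash
python3 -m creep '[{"linear":[0.006,0,0],"twist":[0,0,0],"fingers":1},{"linear":[0.013,0,0],"twist":[0,0,0],"fingers":1},{"linear":[0.02,0,0],"twist":[0,0,0],"fingers":1},{"linear":[0.022,0,0],"twist":[0,0,0],"fingers":1},{"linear":[0.022,0,0],"twist":[0,0,0],"fingers":1}]' 40
```

```text
time: 12.2
position: [0.5452, -0.1367, 0.0757]
tool_rot: [-1.221, 1.202, 1.224]
ft_force: [-0.3, -1.2, -4.7]
grip_width: 0.159
```

No contact force; the knuckles are past the pin tips. Continue.

```bash
python3 -m creep '[{"linear":[0.005,0,0],"twist":[0,0,0],"fingers":1},{"linear":[0.009,0,0],"twist":[0,0,0],"fingers":1},{"linear":[0.011,0,0],"twist":[0,0,0],"fingers":1},{"linear":[0.011,0,0],"twist":[0,0,0],"fingers":1}]' 40
python3 -m creep '[{"linear":[0.001,0,0],"twist":[0,0,0],"fingers":1},{"linear":[0.002,0,0],"twist":[0,0,0],"fingers":1},{"linear":[0.002,0,0],"twist":[0,0,0],"fingers":1}]' 40
```

```text
time: 12.53
position: [0.5456, -0.1368, 0.0652]
tool_rot: [-1.222, 1.201, 1.224]
ft_force: [-0.8, -0.1, -4.8]
grip_width: 0.155
time: 12.78
position: [0.5461, -0.1369, 0.0638]
tool_rot: [-1.223, 1.201, 1.222]
ft_force: [0.4, -0.3, -4.6]
grip_width: 0.157
```

```bash
python3 -m creep '[{"linear":[0.002,0,0],"twist":[0,0,0],"fingers":1},{"linear":[0.003,0,0],"twist":[0,0,0],"fingers":1},{"linear":[0.003,0,0],"twist":[0,0,0],"fingers":1}]' 40
```

```text
time: 13.03
position: [0.5462, -0.137, 0.0612]
tool_rot: [-1.223, 1.201, 1.222]
ft_force: [-0.7, 0.1, -1.1]
grip_width: 0.162
```

```bash
python3 -m creep '[{"linear":[0.001,0,0],"twist":[0,0,0],"fingers":1},{"linear":[0.001,0,0],"twist":[0,0,0],"fingers":1},{"linear":[0.001,0,0],"twist":[0,0,0],"fingers":-0.2},{"linear":[0.001,0,0],"twist":[0,0,0],"fingers":-0.2},{"linear":[0.001,0,0],"twist":[0,0,0],"fingers":-0.2},{"linear":[0.001,0,0],"twist":[0,0,0],"fingers":-0.2},{"linear":[0.001,0,0],"twist":[0,0,0],"fingers":-0.2}]' 20
python3 -m creep '[{"linear":[-0.02,0,0],"twist":[0,0,0],"fingers":-0.2},{"linear":[-0.05,0,0],"twist":[0,0,0],"fingers":-0.2},{"linear":[-0.085,0,0],"twist":[0,0,0],"fingers":-0.2},{"linear":[-0.1,0,0],"twist":[0,0,0],"fingers":-0.2},{"linear":[-0.1,0,0],"twist":[0,0,0],"fingers":-0.2}]' 20
python3 - <<'E'
from h import *
for n in ["top","side"]:
    im,d,P=cloud(n)
    cv2.imwrite(f"pics/g_{n}.png",cv2.resize(im[130:270,220:380,::-1] if n=="top" else im[150:290,170:330,::-1],None,fx=5,fy=5,interpolation=cv2.INTER_CUBIC))
    m=(P[...,0]>.48)&(P[...,0]<.61)&(P[...,1]>-.195)&(P[...,1]<-.08)&(P[...,2]>.06)&(P[...,2]<.09)&(im.mean(2)>80)
    q=P[m];A=np.c_[q[:,:2]-[.545,-.137],np.ones(len(q))];print("plane",len(q),np.linalg.lstsq(A,q[:,2],rcond=None)[0].round(4))
s=readout.get_state();print(s["position"],s["ft_force"],s["grip_width"])
E
```

```text
time: 13.62
position: [0.5462, -0.1369, 0.0598]
tool_rot: [-1.223, 1.2, 1.222]
ft_force: [0.1, 0.1, 0.2]
grip_width: 0.45
time: 14.03
position: [0.549, -0.1373, 0.1644]
tool_rot: [-1.228, 1.197, 1.216]
ft_force: [0.5, -0.3, -0.2]
grip_width: 0.602
plane 251 [-0.0004 -0.0053  0.0713]
plane 821 [0.0031 0.0034 0.0736]
[ 0.54632851 -0.13703026  0.16015323] [ 0.51174102  0.23931127 -0.03626207] 0.5988396704540196
```

View pics/g_side.png

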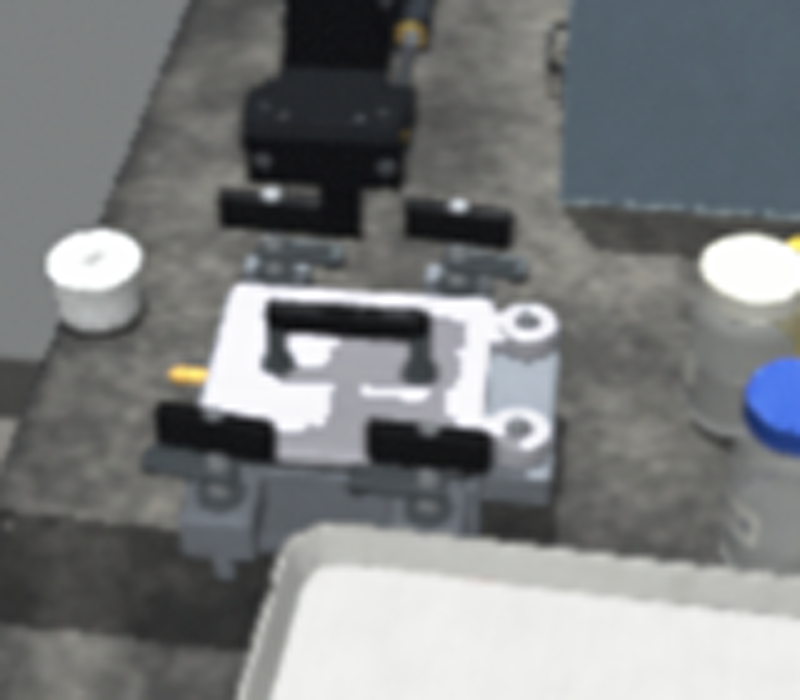

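View pics/g_top.png

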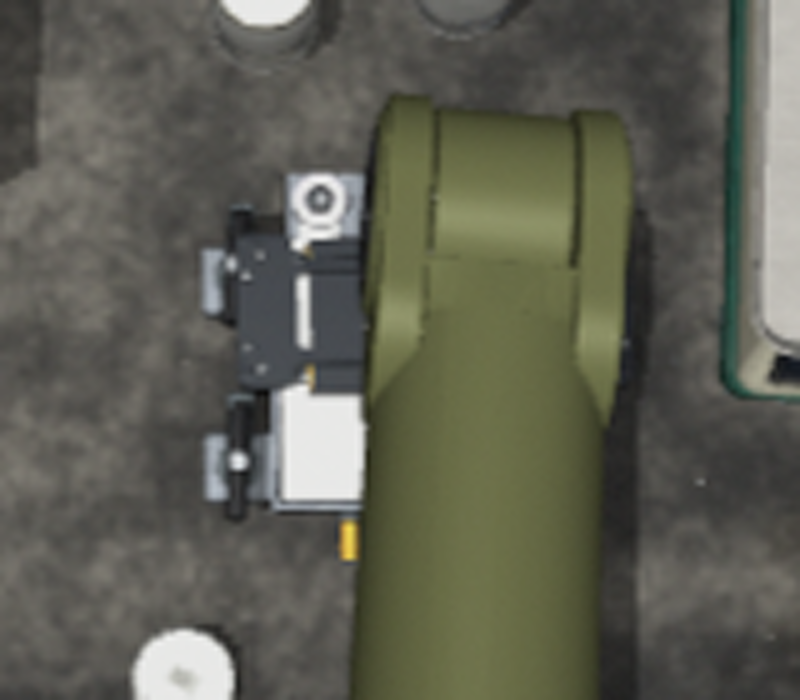

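Cover is seated (plate top ≈ 0.072 m, flat, bores around both pins). Now front-left clamp.

```bash
python3 -m creep '[{"linear":[0.01,0.022,0.036],"twist":[0,0,0],"fingers":-0.2},{"linear":[0.03,0.044,0.072],"twist":[0,0,0],"fingers":-0.2},{"linear":[0.045,0.056,0.095],"twist":[0,0,0],"fingers":-0.2},{"linear":[0.05,0.056,0.095],"twist":[0,0,0],"fingers":-0.2},{"linear":[0.05,0.056,0.095],"twist":[0,0,0],"fingers":-0.2},{"linear":[0.05,0.056,0.095],"twist":[0,0,0],"fingers":-0.2}]' 20
python3 - <<'E'
from h import *
print(readout.get_state()["position"])
im=tips("side",.09,(.42,.53),(-.09,.02))
cv2.imwrite("pics/i_side.png",cv2.resize(im[150:250,180:310,::-1],None,fx=6,fy=6,interpolation=cv2.INTER_CUBIC))
im,d,P=cloud("top")
cv2.imwrite("pics/i_top.png",cv2.resize(im[150:250,240:370,::-1],None,fx=6,fy=6,interpolation=cv2.INTER_CUBIC))
E
```

```text
time: 14.63
position: [0.4877, -0.0435, 0.1089]
tool_rot: [-1.222, 1.202, 1.224]
ft_force: [-0.1, -1.1, 0.2]
grip_width: 0.598
[ 0.48769625 -0.04351411  0.10889433]
0.09 22 [ 0.457 -0.053  0.09 ] [ 0.52  -0.046  0.1  ]
0.1 59 [ 0.457 -0.053  0.1  ] [ 0.521 -0.046  0.11 ]
0.11 54 [ 0.457 -0.054  0.111] [ 0.521 -0.042  0.12 ]
0.12 23 [ 0.46  -0.052  0.12 ] [ 0.52  -0.041  0.125]
0.13 6 [ 0.479 -0.079  0.136] [ 0.5   -0.075  0.139]
0.14 24 [ 0.481 -0.082  0.14 ] [ 0.5   -0.075  0.15 ]
0.15 21 [ 0.48 -0.08  0.15] [ 0.501 -0.077  0.16 ]
0.16 20 [ 0.481 -0.084  0.16 ] [ 0.501 -0.077  0.17 ]
0.17 7 [ 0.479 -0.085  0.17 ] [ 0.499 -0.08   0.173]
0.21 18 [ 0.509 -0.08   0.212] [0.528 0.009 0.219]
0.22 56 [ 0.511 -0.089  0.222] [0.528 0.016 0.23 ]
0.23 37 [ 0.455 -0.089  0.23 ] [0.528 0.014 0.24 ]
0.24 21 [ 0.512 -0.087  0.241] [0.516 0.018 0.25 ]
0.25 26 [ 0.493 -0.089  0.25 ] [0.515 0.018 0.26 ]
0.26 16 [ 0.485 -0.09   0.26 ] [ 0.513 -0.033  0.27 ]
0.27 6 [ 0.494 -0.09   0.272] [ 0.514 -0.054  0.28 ]
0.28 6 [ 0.512 -0.089  0.281] [ 0.514 -0.071  0.29 ]
0.29 8 [ 0.474 -0.09   0.291] [ 0.526 -0.042  0.3  ]
```

View pics/i_side.png

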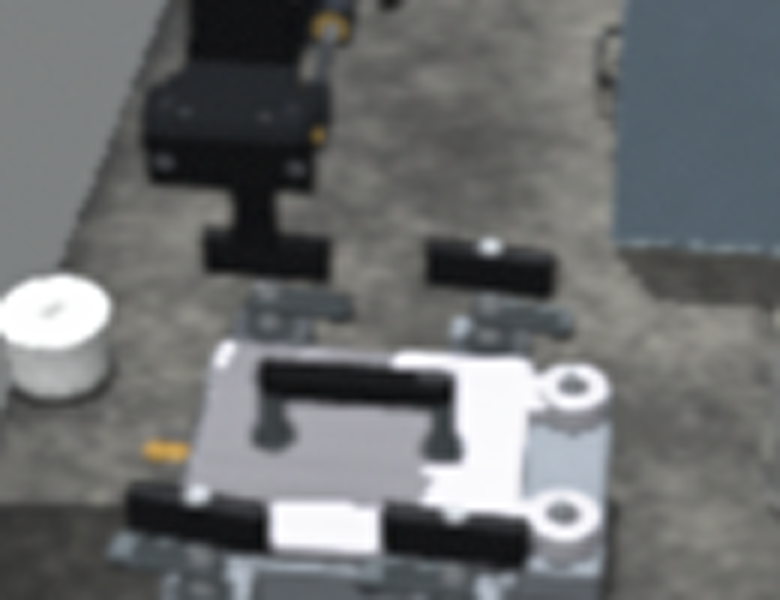

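View pics/i_top.png

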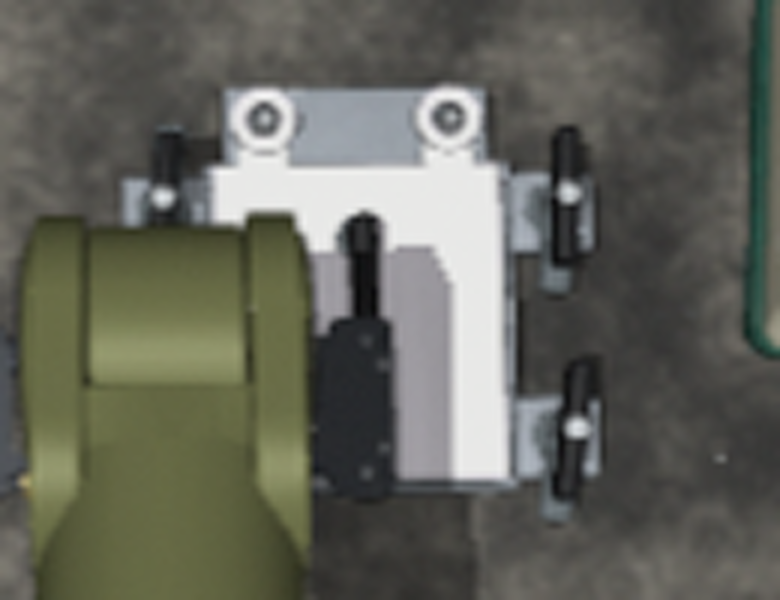

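```bash
python3 -m creep '[{"linear":[0.02,0,0],"twist":[0,0,0],"fingers":-0.2},{"linear":[0.04,0,0],"twist":[0,0,0],"fingers":-0.2},{"linear":[0.044,0,0],"twist":[0,0,0],"fingers":0.3},{"linear":[0.044,0,0],"twist":[0,0,0],"fingers":1},{"linear":[0.044,0,0],"twist":[0,0,0],"fingers":1},{"linear":[0.044,0,0],"twist":[0,0,0],"fingers":1},{"linear":[0.044,0,0],"twist":[0,0,0],"fingers":1},{"linear":[0.044,0,0],"twist":[0,0,0],"fingers":1}]' 20
python3 -m creep '[{"linear":[0,0,0],"twist":[0,0,0],"fingers":1},{"linear":[0,0,0],"twist":[0,0,0],"fingers":1}]' 20
```

```text
time: 15.4
position: [0.4891, -0.0431, 0.0667]
tool_rot: [-1.224, 1.2, 1.221]
ft_force: [0.2, 0.2, -1.0]
grip_width: 0.234
time: 15.57
position: [0.4887, -0.0435, 0.0665]
tool_rot: [-1.224, 1.201, 1.221]
ft_force: [-0.9, 0.1, 2.7]
grip_width: 0.139
```

Gripping the 12 mm bar (0.139). Turn 44° clockwise.

```bash
python3 -m creep '[{"linear":[0,0,0],"twist":[3,0,0],"fingers":1},{"linear":[0,0,0],"twist":[10,0,0],"fingers":1},{"linear":[0,0,0],"twist":[17,0,0],"fingers":1},{"linear":[0,0,0],"twist":[24,0,0],"fingers":1},{"linear":[0,0,0],"twist":[31,0,0],"fingers":1},{"linear":[0,0,0],"twist":[38,0,0],"fingers":1},{"linear":[0,0,0],"twist":[44,0,0],"fingers":1},{"linear":[0,0,0],"twist":[44,0,0],"fingers":1}]' 20
python3 -m creep '[{"linear":[0,0,0],"twist":[0,0,0],"fingers":0.1},{"linear":[0,0,0],"twist":[0,0,0],"fingers":0},{"linear":[0,0,0],"twist":[0,0,0],"fingers":0},{"linear":[0,0,0],"twist":[0,0,0],"fingers":0},{"linear":[-0.02,0,0],"twist":[0,0,0],"fingers":0},{"linear":[-0.045,0,0],"twist":[0,0,0],"fingers":-0.2},{"linear":[-0.05,0,0],"twist":[0,0,0],"fingers":-0.2}]' 20
python3 - <<'E'
from h import *
print(readout.get_state()["joint_positions"].round(3))
print(delta((.6017,-.231,.116),np.pi/2+.018))
im,d,P=cloud("side")
for nm,(x,y) in dict(FL=(.4888,-.0462),RR=(.6,-.232),FR=(.49,-.233),RL=(.5945,-.0395)).items():
        m=(np.hypot(P[...,0]-x,P[...,1]-y)<.045)&(P[...,2]>.112)&(P[...,2]<.128)
        q=P[m]; print(nm,m.sum(),q.mean(0).round(4),[np.round(t,1) for t in cv2.minAreaRect(q[:,:2].astype(np.float32)*1000)])
cv2.imwrite("pics/j.png",cv2.resize(im[150:250,180:310,::-1],None,fx=6,fy=6,interpolation=cv2.INTER_CUBIC))
E
```

```text
time: 16.23
position: [0.4882, -0.045, 0.0664]
tool_rot: [-0.641, 1.476, 0.637]
ft_force: [-2.8, -5.0, 5.9]
grip_width: 0.135
time: 16.82
position: [0.4906, -0.0424, 0.1189]
tool_rot: [-0.644, 1.469, 0.64]
ft_force: [0.9, -0.3, 0.2]
grip_width: 0.554
[ 0.721  0.077 -0.71   1.915  0.055  1.164  0.813]
(array([ 0.0036, -0.2098, -0.0626]), array([-43.91,   0.07,   0.28]), array([ 1.361e+02,  3.000e-01, -1.000e-01]))
FL 73 [ 0.4918 -0.0514  0.1187] [array([489. , -47.4]), array([11.9, 64.2]), np.float64(47.7)]
RR 135 [ 0.6011 -0.2349  0.1188] [array([ 600.8, -232.1]), array([16.9, 63.8]), np.float64(89.2)]
FR 130 [ 0.4918 -0.2367  0.1186] [array([ 491.9, -234.9]), array([14.5, 65.7]), np.float64(84.5)]
RL 103 [ 0.5985 -0.0451  0.1184] [array([598.2, -44.5]), array([13.3, 62.7]), np.float64(82.7)]
```

View pics/j.png

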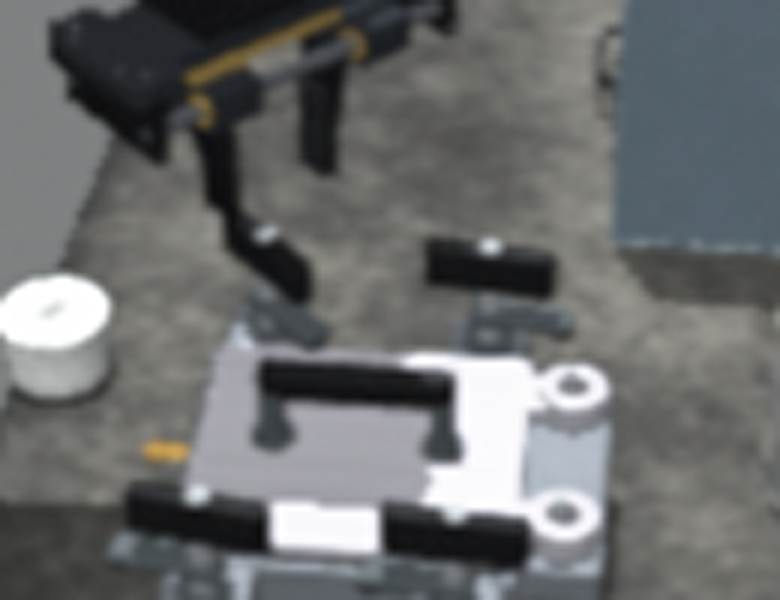

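FL turned ≈43°. Now rear right.

```bash
python3 -m creep '[{"linear":[0,-0.035,-0.01],"twist":[-7,0,0],"fingers":-0.2},{"linear":[0,-0.075,-0.022],"twist":[-14,0,0],"fingers":-0.2},{"linear":[0,-0.115,-0.034],"twist":[-21,0,0],"fingers":-0.2},{"linear":[0.002,-0.155,-0.046],"twist":[-28,0,0],"fingers":-0.2},{"linear":[0.004,-0.19,-0.057],"twist":[-35,0,0],"fingers":-0.2},{"linear":[0.004,-0.21,-0.0625],"twist":[-42,0,0],"fingers":-0.2},{"linear":[0.004,-0.21,-0.0625],"twist":[-44,0,0],"fingers":-0.2},{"linear":[0.004,-0.21,-0.0625],"twist":[-44,0,0],"fingers":-0.2}]' 20
python3 - <<'E'
from h import *
print(delta((.6015,-.231,.066),np.pi/2+.018))
im=tips("side",.09,(.54,.65),(-.28,-.18))
cv2.imwrite("pics/k.png",cv2.resize(im[170:290,180:310,::-1],None,fx=5,fy=5,interpolation=cv2.INTER_CUBIC))
E
```

```text
time: 17.53
position: [0.5989, -0.2329, 0.1095]
tool_rot: [-1.219, 1.201, 1.224]
ft_force: [-0.3, -0.0, 0.8]
grip_width: 0.601
(array([ 0.0435, -0.0027,  0.0017]), array([-0.07,  0.14, -0.12]), array([179.9,  -0.2,  -0.2]))
0.09 27 [ 0.571 -0.239  0.091] [ 0.642 -0.182  0.1  ]
0.1 68 [ 0.569 -0.241  0.1  ] [ 0.633 -0.233  0.11 ]
0.11 66 [ 0.569 -0.241  0.11 ] [ 0.633 -0.226  0.12 ]
0.12 33 [ 0.571 -0.239  0.12 ] [ 0.632 -0.228  0.124]
0.13 5 [ 0.59  -0.268  0.137] [ 0.61  -0.264  0.139]
0.14 29 [ 0.59  -0.272  0.14 ] [ 0.61  -0.265  0.15 ]
0.15 25 [ 0.591 -0.27   0.151] [ 0.61  -0.266  0.16 ]
0.16 1 [ 0.605 -0.27   0.161] [ 0.605 -0.27   0.161]
0.21 10 [ 0.563 -0.205  0.212] [ 0.637 -0.199  0.219]
0.22 86 [ 0.563 -0.268  0.22 ] [ 0.639 -0.182  0.23 ]
0.23 55 [ 0.562 -0.279  0.23 ] [ 0.637 -0.182  0.234]
0.24 9 [ 0.625 -0.263  0.245] [ 0.626 -0.223  0.25 ]
0.25 17 [ 0.623 -0.28   0.25 ] [ 0.626 -0.22   0.26 ]
0.26 6 [ 0.622 -0.254  0.26 ] [ 0.624 -0.237  0.267]
0.28 6 [ 0.585 -0.28   0.282] [ 0.624 -0.244  0.29 ]
0.29 14 [ 0.588 -0.258  0.291] [ 0.638 -0.244  0.3  ]
```

View pics/k.png

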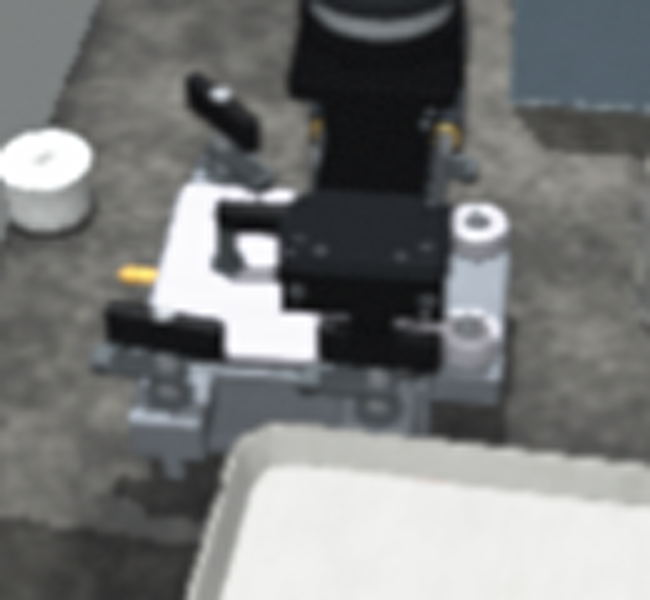

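```bash
python3 - <<'E'
from h import *
im,d,P=cloud("side")
m=(P[...,0]>.45)&(P[...,0]<.85)&(P[...,1]<-.3)&(P[...,1]>-.7)&(P[...,2]>.02)&(P[...,2]<.16)
q=P[m];print(len(q),q.min(0),q.max(0),np.percentile(q[:,2],[5,50,95]))
E
python3 -m creep '[{"linear":[0.02,-0.001,0.001],"twist":[0,0,0],"fingers":-0.2},{"linear":[0.04,-0.001,0.001],"twist":[0,0,0],"fingers":-0.2},{"linear":[0.044,-0.001,0.001],"twist":[0,0,0],"fingers":0.3},{"linear":[0.044,-0.001,0.001],"twist":[0,0,0],"fingers":1},{"linear":[0.044,-0.001,0.001],"twist":[0,0,0],"fingers":1},{"linear":[0.044,-0.001,0.001],"twist":[0,0,0],"fingers":1},{"linear":[0.044,-0.001,0.001],"twist":[0,0,0],"fingers":1},{"linear":[0.044,-0.001,0.001],"twist":[0,0,0],"fingers":1}]' 20
python3 -m creep '[{"linear":[0,0,0],"twist":[0,0,0],"fingers":1},{"linear":[0,0,0],"twist":[0,0,0],"fingers":1}]' 20
```

```text
17861 [ 0.52104383 -0.63660574  0.02034988] [ 0.84974709 -0.32582461  0.14764134] [0.12299086 0.12525464 0.14027551]
time: 18.3
position: [0.6011, -0.2309, 0.069]
tool_rot: [-1.224, 1.2, 1.221]
ft_force: [-0.1, -0.3, 0.4]
grip_width: 0.23
time: 18.47
position: [0.6008, -0.2316, 0.0686]
tool_rot: [-1.224, 1.201, 1.221]
ft_force: [-0.1, -0.8, 1.9]
grip_width: 0.139
```

```bash
python3 -m creep '[{"linear":[0,0,0],"twist":[3,0,0],"fingers":1},{"linear":[0,0,0],"twist":[10,0,0],"fingers":1},{"linear":[0,0,0],"twist":[17,0,0],"fingers":1},{"linear":[0,0,0],"twist":[24,0,0],"fingers":1},{"linear":[0,0,0],"twist":[31,0,0],"fingers":1},{"linear":[0,0,0],"twist":[38,0,0],"fingers":1},{"linear":[0,0,0],"twist":[44,0,0],"fingers":1},{"linear":[0,0,0],"twist":[44,0,0],"fingers":1}]' 20
python3 -m creep '[{"linear":[0,0,0],"twist":[0,0,0],"fingers":0.1},{"linear":[0,0,0],"twist":[0,0,0],"fingers":0},{"linear":[0,0,0],"twist":[0,0,0],"fingers":0},{"linear":[0,0,0],"twist":[0,0,0],"fingers":0},{"linear":[-0.02,0,0],"twist":[0,0,0],"fingers":0},{"linear":[-0.045,0,0],"twist":[0,0,0],"fingers":-0.2},{"linear":[-0.048,0,0],"twist":[0,0,0],"fingers":-0.2}]' 20
cat >> h.py <<'E'
def bars(cam="side"):
    im,d,P=cloud(cam)
    for nm,(x,y) in dict(FL=(.4888,-.0472),RR=(.6,-.232),FR=(.491,-.235),RL=(.5975,-.044)).items():
        m=(np.hypot(P[...,0]-x,P[...,1]-y)<.04)&(P[...,2]>.112)&(P[...,2]<.128)
        if m.sum()<20: print(nm,m.sum()); continue
        q=P[m]; print(nm,m.sum(),q.mean(0).round(4),[np.round(t,1) for t in cv2.minAreaRect(q[:,:2].astype(np.float32)*1000)])
    return im
E
python3 - <<'E'
from h import *
print(readout.get_state()["joint_positions"].round(3))
print(delta((.4915,-.233,.116),np.pi/2+.018))
bars()
E
```

```text
time: 19.13
position: [0.6006, -0.2323, 0.0686]
tool_rot: [-0.641, 1.475, 0.637]
ft_force: [-0.7, -2.8, 3.0]
grip_width: 0.139
time: 19.72
position: [0.6029, -0.2309, 0.1199]
tool_rot: [-0.645, 1.469, 0.639]
ft_force: [1.0, 0.0, 0.5]
grip_width: 0.555
[ 0.737  0.4   -0.528  1.55   0.209  1.242  0.999]
(array([ 0.0033,  0.0802, -0.0774]), array([-4.392e+01,  3.000e-02,  3.500e-01]), array([136.1,   0.4,  -0. ]))
FL 77 [ 0.4882 -0.0477  0.1193] [array([488.3, -45.4]), array([14.3, 66.2]), np.float64(47.7)]
RR 89 [ 0.6073 -0.2414  0.1191] [array([ 603.9, -236.7]), array([13.1, 56.7]), np.float64(49.6)]
FR 132 [ 0.4924 -0.2369  0.1186] [array([ 491.7, -235.4]), array([13.7, 63.7]), np.float64(83.1)]
RL 0
```

```bash
python3 -m creep '[{"linear":[0,0.02,-0.02],"twist":[-7,0,0],"fingers":-0.2},{"linear":[0,0.04,-0.04],"twist":[-14,0,0],"fingers":-0.2},{"linear":[0,0.06,-0.06],"twist":[-21,0,0],"fingers":-0.2},{"linear":[0.002,0.08,-0.077],"twist":[-28,0,0],"fingers":-0.2},{"linear":[0.004,0.08,-0.077],"twist":[-35,0,0],"fingers":-0.2},{"linear":[0.004,0.08,-0.077],"twist":[-42,0,0],"fingers":-0.2},{"linear":[0.004,0.08,-0.077],"twist":[-44,0,0],"fingers":-0.2},{"linear":[0.004,0.08,-0.077],"twist":[-44,0,0],"fingers":-0.2}]' 20
python3 - <<'E'
from h import *
print(delta((.4915,-.233,.066),np.pi/2+.018))
im=tips("side",.09,(.43,.54),(-.29,-.2))
E
```

```text
time: 20.43
position: [0.4887, -0.2324, 0.111]
tool_rot: [-1.222, 1.2, 1.224]
ft_force: [-0.6, -0.1, -0.5]
grip_width: 0.6
(array([ 0.045 , -0.0029, -0.0007]), array([ 0.07,  0.03, -0.06]), array([-1.799e+02,  1.000e-01,  1.000e-01]))
0.09 22 [ 0.462 -0.244  0.092] [ 0.523 -0.233  0.1  ]
0.1 73 [ 0.459 -0.244  0.1  ] [ 0.523 -0.233  0.11 ]
0.11 66 [ 0.46  -0.245  0.11 ] [ 0.524 -0.227  0.12 ]
0.12 27 [ 0.463 -0.242  0.12 ] [ 0.522 -0.229  0.125]
0.13 2 [ 0.497 -0.267  0.139] [ 0.499 -0.266  0.139]
0.14 27 [ 0.479 -0.269  0.14 ] [ 0.502 -0.262  0.15 ]
0.15 26 [ 0.48  -0.269  0.151] [ 0.5   -0.265  0.16 ]
0.16 6 [ 0.481 -0.27   0.16 ] [ 0.496 -0.267  0.163]
0.21 13 [ 0.508 -0.287  0.214] [ 0.529 -0.201  0.22 ]
0.22 68 [ 0.511 -0.29   0.22 ] [ 0.529 -0.201  0.23 ]
0.23 50 [ 0.452 -0.288  0.23 ] [ 0.529 -0.201  0.235]
0.24 28 [ 0.471 -0.289  0.242] [ 0.517 -0.201  0.25 ]
0.25 142 [ 0.465 -0.29   0.25 ] [ 0.516 -0.21   0.26 ]
0.26 98 [ 0.468 -0.285  0.26 ] [ 0.515 -0.235  0.27 ]
0.27 77 [ 0.469 -0.286  0.27 ] [ 0.513 -0.258  0.28 ]
0.28 82 [ 0.469 -0.285  0.28 ] [ 0.515 -0.27   0.29 ]
0.29 99 [ 0.455 -0.285  0.29 ] [ 0.527 -0.23   0.3  ]
```

```bash
python3 -m creep '[{"linear":[0.02,-0.001,-0.001],"twist":[0,0,0],"fingers":-0.2},{"linear":[0.04,-0.001,-0.001],"twist":[0,0,0],"fingers":-0.2},{"linear":[0.044,-0.001,-0.001],"twist":[0,0,0],"fingers":0.3},{"linear":[0.044,-0.001,-0.001],"twist":[0,0,0],"fingers":1},{"linear":[0.044,-0.001,-0.001],"twist":[0,0,0],"fingers":1},{"linear":[0.044,-0.001,-0.001],"twist":[0,0,0],"fingers":1},{"linear":[0.044,-0.001,-0.001],"twist":[0,0,0],"fingers":1},{"linear":[0.044,-0.001,-0.001],"twist":[0,0,0],"fingers":1}]' 20
python3 -m creep '[{"linear":[0,0,0],"twist":[0,0,0],"fingers":1},{"linear":[0,0,0],"twist":[0,0,0],"fingers":1}]' 20
```

```text
time: 21.15
position: [0.4911, -0.2338, 0.0688]
tool_rot: [-1.224, 1.2, 1.221]
ft_force: [-0.3, -0.7, 0.3]
grip_width: 0.231
time: 21.32
position: [0.4908, -0.2335, 0.0685]
tool_rot: [-1.223, 1.2, 1.222]
ft_force: [-0.3, 0.7, 2.5]
grip_width: 0.137
```

```bash
python3 -m creep '[{"linear":[0,0,0],"twist":[3,0,0],"fingers":1},{"linear":[0,0,0],"twist":[10,0,0],"fingers":1},{"linear":[0,0,0],"twist":[17,0,0],"fingers":1},{"linear":[0,0,0],"twist":[24,0,0],"fingers":1},{"linear":[0,0,0],"twist":[31,0,0],"fingers":1},{"linear":[0,0,0],"twist":[38,0,0],"fingers":1},{"linear":[0,0,0],"twist":[44,0,0],"fingers":1},{"linear":[0,0,0],"twist":[44,0,0],"fingers":1}]' 20
python3 -m creep '[{"linear":[0,0,0],"twist":[0,0,0],"fingers":0.1},{"linear":[0,0,0],"twist":[0,0,0],"fingers":0},{"linear":[0,0,0],"twist":[0,0,0],"fingers":0},{"linear":[0,0,0],"twist":[0,0,0],"fingers":0},{"linear":[-0.02,0,0],"twist":[0,0,0],"fingers":0},{"linear":[-0.045,0,0],"twist":[0,0,0],"fingers":-0.2},{"linear":[-0.048,0,0],"twist":[0,0,0],"fingers":-0.2}]' 20
python3 - <<'E'
from h import *
print(readout.get_state()["joint_positions"].round(3))
print(delta((.5985,-.041,.116),np.pi/2+.018))
bars()
E
```

```text
time: 21.98
position: [0.4905, -0.2341, 0.0685]
tool_rot: [-0.64, 1.475, 0.638]
ft_force: [-1.4, -0.5, 3.2]
grip_width: 0.135
time: 22.57
position: [0.4928, -0.2343, 0.1195]
tool_rot: [-0.646, 1.47, 0.638]
ft_force: [1.7, -0.1, 0.3]
grip_width: 0.551
[ 0.883  0.185 -0.538  1.8    0.103  1.179  1.136]
(array([0.0036, 0.0542, 0.2136]), array([-4.393e+01, -4.000e-02,  3.400e-01]), array([1.361e+02, 4.000e-01, 1.000e-01]))
FL 0
RR 124 [ 0.6021 -0.2362  0.1189] [array([ 600.5, -233.3]), array([13.6, 67.5]), np.float64(46.8)]
FR 95 [ 0.4964 -0.2417  0.1191] [array([ 494.6, -237.8]), array([13.2, 58. ]), np.float64(45.5)]
RL 103 [ 0.5975 -0.0451  0.1185] [array([597.8, -43.7]), array([15.4, 62.8]), np.float64(85.4)]
```

```bash
python3 -m creep '[{"linear":[0,0.009,0.035],"twist":[-7,0,0],"fingers":-0.2},{"linear":[0,0.018,0.075],"twist":[-14,0,0],"fingers":-0.2},{"linear":[0,0.028,0.115],"twist":[-21,0,0],"fingers":-0.2},{"linear":[0.002,0.038,0.155],"twist":[-28,0,0],"fingers":-0.2},{"linear":[0.004,0.048,0.19],"twist":[-35,0,0],"fingers":-0.2},{"linear":[0.004,0.054,0.2135],"twist":[-42,0,0],"fingers":-0.2},{"linear":[0.004,0.054,0.2135],"twist":[-44,0,0],"fingers":-0.2},{"linear":[0.004,0.054,0.2135],"twist":[-44,0,0],"fingers":-0.2}]' 20
python3 - <<'E'
from h import *
print(delta((.5985,-.041,.066),np.pi/2+.018))
im=tips("side",.09,(.54,.65),(-.09,.02))
E
```

```text
time: 23.28
position: [0.5961, -0.0378, 0.1105]
tool_rot: [-1.225, 1.198, 1.229]
ft_force: [0.1, 0.2, 0.1]
grip_width: 0.602
(array([ 0.0445, -0.0024, -0.0034]), array([ 0.33,  0.1 , -0.09]), array([-1.797e+02,  1.000e-01,  2.000e-01]))
0.09 23 [ 0.567 -0.051  0.09 ] [ 0.623 -0.041  0.1  ]
0.1 52 [ 0.567 -0.053  0.1  ] [ 0.629 -0.043  0.11 ]
0.11 65 [ 0.567 -0.054  0.11 ] [ 0.629 -0.039  0.12 ]
0.12 33 [ 0.567 -0.053  0.12 ] [ 0.628 -0.035  0.124]
0.13 1 [ 0.601 -0.072  0.14 ] [ 0.601 -0.072  0.14 ]
0.14 24 [ 0.587 -0.076  0.14 ] [ 0.609 -0.07   0.15 ]
0.15 20 [ 0.59  -0.075  0.15 ] [ 0.609 -0.071  0.16 ]
0.16 19 [ 0.59  -0.076  0.161] [ 0.609 -0.072  0.17 ]
0.17 12 [ 0.59  -0.077  0.17 ] [ 0.609 -0.073  0.175]
0.21 10 [ 0.559 -0.008  0.214] [ 0.633 -0.003  0.219]
0.22 52 [ 0.559 -0.055  0.223] [ 0.633 -0.004  0.229]
0.23 50 [ 0.559 -0.078  0.231] [0.635 0.016 0.236]
0.24 6 [ 0.587 -0.089  0.245] [ 0.624 -0.03   0.25 ]
0.25 72 [ 0.574 -0.09   0.25 ] [ 0.624 -0.017  0.26 ]
0.26 62 [ 0.577 -0.09   0.26 ] [ 0.622 -0.026  0.27 ]
0.27 59 [ 0.577 -0.09   0.27 ] [ 0.622 -0.073  0.28 ]
0.28 56 [ 0.577 -0.09   0.28 ] [ 0.622 -0.078  0.29 ]
0.29 59 [ 0.566 -0.09   0.29 ] [ 0.635 -0.046  0.3  ]
```

```bash
python3 -m creep '[{"linear":[0.02,0,-0.004],"twist":[0,0,0],"fingers":-0.2},{"linear":[0.04,0,-0.004],"twist":[0,0,0],"fingers":-0.2},{"linear":[0.044,0,-0.004],"twist":[0,0,0],"fingers":0.3},{"linear":[0.044,0,-0.004],"twist":[0,0,0],"fingers":1},{"linear":[0.044,0,-0.004],"twist":[0,0,0],"fingers":1},{"linear":[0.044,0,-0.004],"twist":[0,0,0],"fingers":1},{"linear":[0.044,0,-0.004],"twist":[0,0,0],"fingers":1},{"linear":[0.044,0,-0.004],"twist":[0,0,0],"fingers":1}]' 20
python3 -m creep '[{"linear":[0,0,0],"twist":[0,0,0],"fingers":1},{"linear":[0,0,0],"twist":[0,0,0],"fingers":1}]' 20
```

```text
time: 24.0
position: [0.5971, -0.0446, 0.0689]
tool_rot: [-1.224, 1.2, 1.221]
ft_force: [-0.6, 0.0, 0.1]
grip_width: 0.229
time: 24.17
position: [0.5967, -0.0416, 0.0688]
tool_rot: [-1.222, 1.197, 1.224]
ft_force: [-1.5, 4.6, 3.4]
grip_width: 0.134
```

```bash
python3 -m creep '[{"linear":[0,0,0.002],"twist":[3,0,0],"fingers":1},{"linear":[0,0,0.002],"twist":[10,0,0],"fingers":1},{"linear":[0,0,0.002],"twist":[17,0,0],"fingers":1},{"linear":[0,0,0.002],"twist":[24,0,0],"fingers":1},{"linear":[0,0,0.002],"twist":[31,0,0],"fingers":1},{"linear":[0,0,0.002],"twist":[38,0,0],"fingers":1},{"linear":[0,0,0.002],"twist":[44,0,0],"fingers":1},{"linear":[0,0,0.002],"twist":[44,0,0],"fingers":1}]' 20
python3 -m creep '[{"linear":[0,0,0],"twist":[0,0,0],"fingers":0.1},{"linear":[0,0,0],"twist":[0,0,0],"fingers":0},{"linear":[0,0,0],"twist":[0,0,0],"fingers":0},{"linear":[0,0,0],"twist":[0,0,0],"fingers":0},{"linear":[-0.02,0,0],"twist":[0,0,0],"fingers":0},{"linear":[-0.045,0,0],"twist":[0,0,0],"fingers":-0.2},{"linear":[-0.048,0,0],"twist":[0,0,0],"fingers":-0.2}]' 20
python3 - <<'E'
from h import *
print(readout.get_state()["joint_positions"].round(3))
print(delta((.4885,-.0435,.116),np.pi/4+.018))
im=bars()
cv2.imwrite("pics/m.png",cv2.resize(im[150:280,170:330,::-1],None,fx=5,fy=4.5,interpolation=cv2.INTER_CUBIC))
im=bars("top")
E
```

```text
time: 24.83
position: [0.5967, -0.0417, 0.0688]
tool_rot: [-0.64, 1.474, 0.64]
ft_force: [-2.3, 1.8, 4.2]
grip_width: 0.127
time: 25.42
position: [0.5989, -0.0427, 0.1197]
tool_rot: [-0.644, 1.469, 0.639]
ft_force: [1.5, 0.0, 0.9]
grip_width: 0.553
[ 0.531  0.316 -0.604  1.665  0.191  1.213  0.706]
(array([ 0.0031,  0.0803, -0.0758]), array([1.04, 0.2 , 0.27]), array([-179. ,   -0.4,    0.3]))
FL 83 [ 0.4894 -0.0489  0.1189] [array([489.4, -46.8]), array([12.4, 65.8]), np.float64(47.1)]
RR 119 [ 0.6018 -0.2358  0.1188] [array([ 600.8, -233.4]), array([11.7, 66.1]), np.float64(46.5)]
FR 112 [ 0.4922 -0.238   0.119 ] [array([ 491. , -235.3]), array([13.9, 65.6]), np.float64(43.7)]
RL 78 [ 0.6019 -0.05    0.1189] [array([598.7, -44. ]), array([14.2, 61.6]), np.float64(46.3)]
FL 0
RR 99 [ 0.5987 -0.2334  0.1186] [array([ 599.4, -234. ]), array([11.8, 66. ]), np.float64(47.0)]
FR 102 [ 0.4893 -0.2357  0.1187] [array([ 489.4, -236. ]), array([11.8, 65.8]), np.float64(45.0)]
RL 0
```

View pics/m.png

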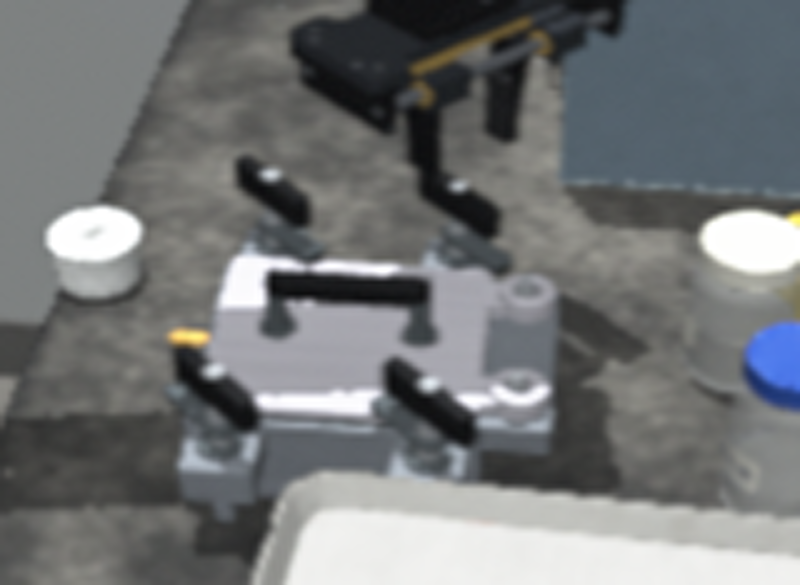

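All four clamps stand diagonally (43–46°), cover still seated. Second round, FL first.

```bash
python3 -m creep '[{"linear":[0,0.027,-0.025],"twist":[0,0,0],"fingers":-0.2},{"linear":[0,0.054,-0.05],"twist":[0,0,0],"fingers":-0.2},{"linear":[0,0.08,-0.076],"twist":[0,0,0],"fingers":-0.2},{"linear":[0.004,0.08,-0.076],"twist":[0,0,0],"fingers":-0.2},{"linear":[0.004,0.08,-0.076],"twist":[0,0,0],"fingers":-0.2}]' 20
python3 - <<'E'
from h import *
print(delta((.4885,-.0435,.066),np.pi/4+.018))
im=tips("side",.105,(.43,.54),(-.09,.02))
E
```

```text
time: 25.93
position: [0.4833, -0.0446, 0.1103]
tool_rot: [-0.642, 1.478, 0.64]
ft_force: [0.9, -1.4, 0.2]
grip_width: 0.601
(array([ 0.0443, -0.0031,  0.0045]), array([ 0.95, -0.19, -0.04]), array([-1.79e+02,  1.00e-01, -3.00e-01]))
0.105 44 [ 0.467 -0.07   0.105] [ 0.514 -0.031  0.115]
0.115 66 [ 0.466 -0.07   0.115] [ 0.514 -0.022  0.124]
0.135 26 [ 0.453 -0.079  0.138] [ 0.515 -0.018  0.145]
0.145 38 [ 0.454 -0.08   0.145] [ 0.515 -0.019  0.155]
0.155 38 [ 0.455 -0.081  0.155] [ 0.516 -0.015  0.165]
0.165 38 [ 0.453 -0.08   0.165] [ 0.519 -0.018  0.175]
0.175 42 [ 0.451 -0.081  0.175] [ 0.519 -0.02   0.185]
0.185 36 [ 0.452 -0.082  0.185] [ 0.521 -0.018  0.193]
0.195 16 [ 0.497 -0.03   0.196] [ 0.521 -0.012  0.205]
0.205 17 [ 0.448 -0.086  0.206] [0.539 0.019 0.215]
0.215 57 [ 0.489 -0.086  0.215] [0.54  0.014 0.225]
0.225 94 [ 0.478 -0.089  0.225] [0.54  0.01  0.234]
0.235 87 [ 0.475 -0.09   0.235] [0.539 0.017 0.245]
0.245 192 [ 0.43  -0.09   0.245] [0.54  0.02  0.255]
0.255 99 [ 0.434 -0.09   0.255] [ 0.513 -0.049  0.265]
0.265 81 [ 0.434 -0.09   0.265] [ 0.511 -0.048  0.275]
0.275 82 [ 0.435 -0.09   0.275] [ 0.511 -0.044  0.285]
0.285 49 [ 0.436 -0.09   0.285] [ 0.508 -0.046  0.294]
0.295 20 [ 0.437 -0.088  0.295] [ 0.509 -0.051  0.3  ]
```

```bash
python3 -m creep '[{"linear":[0.02,-0.002,0.003],"twist":[0,0,0],"fingers":-0.2},{"linear":[0.04,-0.002,0.003],"twist":[0,0,0],"fingers":-0.2},{"linear":[0.044,-0.002,0.003],"twist":[0,0,0],"fingers":0.3},{"linear":[0.044,-0.002,0.003],"twist":[0,0,0],"fingers":1},{"linear":[0.044,-0.002,0.003],"twist":[0,0,0],"fingers":1},{"linear":[0.044,-0.002,0.003],"twist":[0,0,0],"fingers":1},{"linear":[0.044,-0.002,0.003],"twist":[0,0,0],"fingers":1},{"linear":[0.044,-0.002,0.003],"twist":[0,0,0],"fingers":1}]' 20
python3 -m creep '[{"linear":[0,0,0],"twist":[0,0,0],"fingers":1},{"linear":[0,0,0],"twist":[0,0,0],"fingers":1}]' 20
```

```text
time: 26.65
position: [0.4904, -0.0429, 0.0687]
tool_rot: [-0.642, 1.473, 0.641]
ft_force: [-0.2, -0.5, 0.2]
grip_width: 0.23
time: 26.82
position: [0.4882, -0.0451, 0.0684]
tool_rot: [-0.643, 1.478, 0.639]
ft_force: [-6.2, -4.3, 5.8]
grip_width: 0.129
```

```bash
python3 -m creep '[{"linear":[0,0,-0.0025],"twist":[3,0,0],"fingers":1},{"linear":[0,0,-0.0025],"twist":[10,0,0],"fingers":1},{"linear":[0,0,-0.0025],"twist":[17,0,0],"fingers":1},{"linear":[0,0,-0.0025],"twist":[24,0,0],"fingers":1},{"linear":[0,0,-0.0025],"twist":[31,0,0],"fingers":1},{"linear":[0,0,-0.0025],"twist":[38,0,0],"fingers":1},{"linear":[0,0,-0.0025],"twist":[44,0,0],"fingers":1},{"linear":[0,0,-0.0025],"twist":[47,0,0],"fingers":1}]' 20
python3 -m creep '[{"linear":[0,0,0],"twist":[2,0,0],"fingers":1},{"linear":[0,0,0],"twist":[2,0,0],"fingers":1}]' 20
python3 - <<'E'
from h import *
s=readout.get_state();print(s["torque"],s["joint_positions"].round(3),R.from_rotvec(s["tool_rot"]).as_matrix()[:,2].round(3))
E
```

```text
time: 27.48
position: [0.4866, -0.0458, 0.0684]
tool_rot: [0.002, 1.573, -0.005]
ft_force: [-4.4, -1.7, 5.9]
grip_width: 0.136
time: 27.65
position: [0.4866, -0.046, 0.0684]
tool_rot: [0.025, 1.573, -0.03]
ft_force: [-4.5, -2.9, 6.2]
grip_width: 0.144
[-0.56425229  0.98181124  0.48930627] [ 0.571  0.121 -0.56   1.976  0.077  1.066 -0.058] [ 0.999 -0.035 -0.002]
```

```bash
python3 -m creep '[{"linear":[0,0,0],"twist":[0,0,0],"fingers":0.1},{"linear":[0,0,0],"twist":[0,0,0],"fingers":0},{"linear":[0,0,0],"twist":[0,0,0],"fingers":0},{"linear":[0,0,0],"twist":[0,0,0],"fingers":0},{"linear":[-0.02,0,0],"twist":[0,0,0],"fingers":0},{"linear":[-0.045,0,0],"twist":[0,0,0],"fingers":-0.2},{"linear":[-0.048,0,0],"twist":[0,0,0],"fingers":-0.2}]' 20
python3 - <<'E'
from h import *
print(delta((.6008,-.232,.116),np.pi/4+.018))
im=bars()
cv2.imwrite("pics/n.png",cv2.resize(im[150:280,170:330,::-1],None,fx=5,fy=4.5,interpolation=cv2.INTER_CUBIC))
E
```

```text
time: 28.23
position: [0.4906, -0.0445, 0.1195]
tool_rot: [0.026, 1.565, -0.027]
ft_force: [0.2, -0.1, -0.3]
grip_width: 0.552
(array([ 0.0043, -0.1837,  0.1164]), array([-47.97,   0.31,   0.18]), array([132. ,   0.2,  -0.4]))
FL 65 [ 0.4891 -0.0498  0.12  ] [array([488.1, -45.7]), array([12.3, 66.7]), np.float64(1.2)]
RR 116 [ 0.6016 -0.2356  0.1192] [array([ 601.2, -233.3]), array([12.4, 66.9]), np.float64(45.4)]
FR 109 [ 0.4924 -0.2379  0.119 ] [array([ 491.2, -235.2]), array([12.7, 64. ]), np.float64(45.7)]
RL 88 [ 0.5992 -0.0464  0.119 ] [array([599.1, -43.4]), array([14.5, 65.1]), np.float64(47.7)]
```

View pics/n.png

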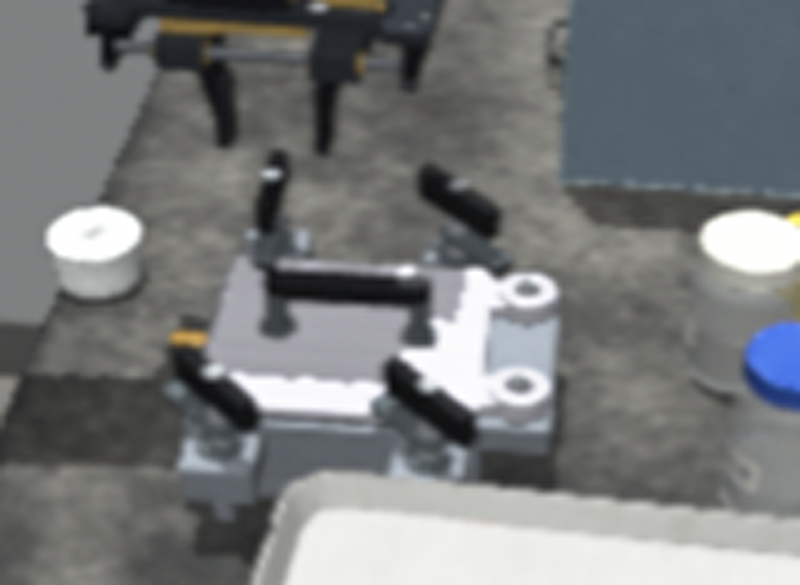

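FL bar now lies along the chamber's y (1.2° ≈ chamber yaw): at its stop. Next RR.

```bash
python3 -m creep '[{"linear":[0,-0.03,0.02],"twist":[-7,0,0],"fingers":-0.2},{"linear":[0,-0.064,0.04],"twist":[-14,0,0],"fingers":-0.2},{"linear":[0,-0.098,0.062],"twist":[-21,0,0],"fingers":-0.2},{"linear":[0.002,-0.132,0.084],"twist":[-28,0,0],"fingers":-0.2},{"linear":[0.004,-0.16,0.1],"twist":[-35,0,0],"fingers":-0.2},{"linear":[0.004,-0.183,0.117],"twist":[-42,0,0],"fingers":-0.2},{"linear":[0.004,-0.183,0.117],"twist":[-48,0,0],"fingers":-0.2},{"linear":[0.004,-0.183,0.117],"twist":[-48,0,0],"fingers":-0.2}]' 20
python3 - <<'E'
from h import *
print(delta((.6008,-.232,.066),np.pi/4+.018))
im=tips("side",.105,(.54,.65),(-.29,-.18))
E
```

```text
time: 28.95
position: [0.5981, -0.2332, 0.1096]
tool_rot: [-0.626, 1.479, 0.63]
ft_force: [-0.8, -0.2, -0.6]
grip_width: 0.602
(array([ 0.0436, -0.0012,  0.0028]), array([-0.02, -0.01, -0.15]), array([180. ,  -0.2,   0. ]))
0.105 45 [ 0.585 -0.258  0.105] [ 0.627 -0.224  0.115]
0.115 91 [ 0.584 -0.259  0.115] [ 0.626 -0.21   0.125]
0.135 33 [ 0.569 -0.266  0.136] [ 0.63  -0.208  0.145]
0.145 48 [ 0.569 -0.266  0.145] [ 0.63  -0.209  0.155]
0.155 51 [ 0.567 -0.266  0.155] [ 0.632 -0.207  0.165]
0.165 45 [ 0.567 -0.27   0.165] [ 0.632 -0.207  0.174]
0.175 44 [ 0.571 -0.272  0.175] [ 0.634 -0.212  0.185]
0.185 24 [ 0.574 -0.267  0.185] [ 0.636 -0.205  0.195]
0.195 13 [ 0.566 -0.277  0.195] [ 0.633 -0.205  0.204]
0.205 18 [ 0.568 -0.29   0.205] [ 0.649 -0.212  0.215]
0.215 89 [ 0.57  -0.289  0.215] [ 0.649 -0.218  0.225]
0.225 150 [ 0.579 -0.29   0.225] [ 0.65  -0.18   0.235]
0.235 87 [ 0.577 -0.29   0.235] [ 0.649 -0.181  0.245]
0.245 292 [ 0.54  -0.29   0.245] [ 0.649 -0.18   0.255]
0.255 162 [ 0.548 -0.286  0.255] [ 0.629 -0.238  0.265]
0.265 113 [ 0.55  -0.285  0.265] [ 0.626 -0.237  0.275]
0.275 113 [ 0.551 -0.286  0.275] [ 0.626 -0.236  0.285]
0.285 64 [ 0.551 -0.285  0.285] [ 0.622 -0.24   0.295]
0.295 50 [ 0.543 -0.289  0.295] [ 0.635 -0.248  0.3  ]
```

```bash
python3 -m creep '[{"linear":[0.02,0,0],"twist":[0,0,0],"fingers":-0.2},{"linear":[0.04,0,0],"twist":[0,0,0],"fingers":-0.2},{"linear":[0.044,0,0],"twist":[0,0,0],"fingers":0.3},{"linear":[0.044,0,0],"twist":[0,0,0],"fingers":1},{"linear":[0.044,0,0],"twist":[0,0,0],"fingers":1},{"linear":[0.044,0,0],"twist":[0,0,0],"fingers":1},{"linear":[0.044,0,0],"twist":[0,0,0],"fingers":1},{"linear":[0.044,0,0],"twist":[0,0,0],"fingers":1}]' 20
python3 -m creep '[{"linear":[0,0,0],"twist":[0,0,0],"fingers":1},{"linear":[0,0,0],"twist":[0,0,0],"fingers":1}]' 20
```

```text
time: 29.67
position: [0.5993, -0.2316, 0.069]
tool_rot: [-0.629, 1.477, 0.627]
ft_force: [0.9, -0.1, -0.3]
grip_width: 0.232
time: 29.83
position: [0.5995, -0.2312, 0.0686]
tool_rot: [-0.629, 1.476, 0.627]
ft_force: [-0.1, 0.4, 1.9]
grip_width: 0.136
```

Well centred. Turn to the stop.

```bash
python3 -m creep '[{"linear":[0,0,0],"twist":[3,0,0],"fingers":1},{"linear":[0,0,0],"twist":[10,0,0],"fingers":1},{"linear":[0,0,0],"twist":[17,0,0],"fingers":1},{"linear":[0,0,0],"twist":[24,0,0],"fingers":1},{"linear":[0,0,0],"twist":[31,0,0],"fingers":1},{"linear":[0,0,0],"twist":[38,0,0],"fingers":1},{"linear":[0,0,0],"twist":[44,0,0],"fingers":1},{"linear":[0,0,0],"twist":[48,0,0],"fingers":1}]' 20
python3 -m creep '[{"linear":[0,0,0],"twist":[1,0,0],"fingers":1},{"linear":[0,0,0],"twist":[1,0,0],"fingers":1}]' 20
python3 -m creep '[{"linear":[0,0,0],"twist":[0,0,0],"fingers":0.1},{"linear":[0,0,0],"twist":[0,0,0],"fingers":0},{"linear":[0,0,0],"twist":[0,0,0],"fingers":0},{"linear":[0,0,0],"twist":[0,0,0],"fingers":0},{"linear":[-0.02,0,0],"twist":[0,0,0],"fingers":0},{"linear":[-0.045,0,0],"twist":[0,0,0],"fingers":-0.2},{"linear":[-0.048,0,0],"twist":[0,0,0],"fingers":-0.2}]' 20
python3 - <<'E'
from h import *
print(delta((.4905,-.2338,.116),np.pi/4+.018))
im=bars()
E
```

```text
time: 30.5
position: [0.5999, -0.2309, 0.0686]
tool_rot: [0.029, 1.568, -0.03]
ft_force: [1.8, -0.1, 1.5]
grip_width: 0.142
time: 30.67
position: [0.5998, -0.2309, 0.0686]
tool_rot: [0.038, 1.568, -0.039]
ft_force: [2.5, 2.0, 2.5]
grip_width: 0.143
time: 31.25
position: [0.6005, -0.2326, 0.1199]
tool_rot: [0.039, 1.565, -0.043]
ft_force: [0.9, -0.5, 0.8]
grip_width: 0.55
(array([ 0.0034, -0.0069, -0.1099]), array([-49.02,   0.23,   0.24]), array([131. ,   0.3,  -0.3]))
FL 0
RR 93 [ 0.6015 -0.2373  0.12  ] [array([ 601. , -233.8]), array([12., 64.]), np.float64(0.7)]
FR 110 [ 0.4921 -0.2377  0.119 ] [array([ 490.9, -234.5]), array([13.3, 68.8]), np.float64(46.6)]
RL 2
```

RR at its stop (0.7°). Next FR.

```bash
python3 -m creep '[{"linear":[0,-0.001,-0.02],"twist":[-7,0,0],"fingers":-0.2},{"linear":[0,-0.002,-0.045],"twist":[-14,0,0],"fingers":-0.2},{"linear":[0,-0.004,-0.07],"twist":[-21,0,0],"fingers":-0.2},{"linear":[0.002,-0.005,-0.095],"twist":[-28,0,0],"fingers":-0.2},{"linear":[0.004,-0.006,-0.109],"twist":[-35,0,0],"fingers":-0.2},{"linear":[0.004,-0.006,-0.109],"twist":[-42,0,0],"fingers":-0.2},{"linear":[0.004,-0.006,-0.109],"twist":[-49,0,0],"fingers":-0.2},{"linear":[0.004,-0.006,-0.109],"twist":[-49,0,0],"fingers":-0.2}]' 20
python3 - <<'E'
from h import *
print(delta((.4905,-.2338,.066),np.pi/4+.018))
im=tips("side",.105,(.43,.54),(-.29,-.18))
E
```

```text
time: 31.97
position: [0.4882, -0.2321, 0.111]
tool_rot: [-0.629, 1.479, 0.63]
ft_force: [0.3, -0.0, 0.8]
grip_width: 0.598
(array([ 0.045 , -0.0029,  0.0004]), array([ 0.13, -0.05, -0.07]), array([-1.799e+02,  1.000e-01, -1.000e-01]))
0.105 42 [ 0.468 -0.261  0.105] [ 0.516 -0.22   0.115]
0.115 99 [ 0.467 -0.259  0.115] [ 0.516 -0.21   0.123]
0.135 25 [ 0.458 -0.264  0.138] [ 0.521 -0.207  0.145]
0.145 45 [ 0.459 -0.265  0.145] [ 0.521 -0.207  0.155]
0.155 49 [ 0.457 -0.266  0.155] [ 0.522 -0.208  0.165]
0.165 39 [ 0.457 -0.268  0.165] [ 0.522 -0.205  0.175]
0.175 50 [ 0.458 -0.27   0.175] [ 0.524 -0.209  0.185]
0.185 29 [ 0.469 -0.271  0.185] [ 0.524 -0.205  0.195]
0.195 14 [ 0.502 -0.217  0.195] [ 0.527 -0.199  0.204]
0.205 15 [ 0.454 -0.284  0.205] [ 0.536 -0.208  0.215]
0.215 74 [ 0.459 -0.29   0.215] [ 0.539 -0.215  0.225]
0.225 181 [ 0.462 -0.29   0.225] [ 0.54  -0.181  0.235]
0.235 112 [ 0.463 -0.29   0.235] [ 0.54  -0.18   0.245]
0.245 303 [ 0.43  -0.29   0.245] [ 0.54  -0.18   0.255]
0.255 151 [ 0.437 -0.288  0.255] [ 0.518 -0.233  0.265]
0.265 121 [ 0.438 -0.285  0.265] [ 0.517 -0.232  0.275]
0.275 125 [ 0.439 -0.285  0.275] [ 0.516 -0.235  0.285]
0.285 60 [ 0.439 -0.283  0.285] [ 0.514 -0.24   0.295]
0.295 40 [ 0.439 -0.29   0.295] [ 0.523 -0.241  0.3  ]
```

```bash
python3 -m creep '[{"linear":[0.02,0,-0.0015],"twist":[0,0,0],"fingers":-0.2},{"linear":[0.04,0,-0.0015],"twist":[0,0,0],"fingers":-0.2},{"linear":[0.044,0,-0.0015],"twist":[0,0,0],"fingers":0.3},{"linear":[0.044,0,-0.0015],"twist":[0,0,0],"fingers":1},{"linear":[0.044,0,-0.0015],"twist":[0,0,0],"fingers":1},{"linear":[0.044,0,-0.0015],"twist":[0,0,0],"fingers":1},{"linear":[0.044,0,-0.0015],"twist":[0,0,0],"fingers":1},{"linear":[0.044,0,-0.0015],"twist":[0,0,0],"fingers":1}]' 20
python3 -m creep '[{"linear":[0,0,0],"twist":[0,0,0],"fingers":1},{"linear":[0,0,0],"twist":[0,0,0],"fingers":1}]' 20
```

```text
time: 32.68
position: [0.4891, -0.2332, 0.0688]
tool_rot: [-0.629, 1.477, 0.627]
ft_force: [-0.2, -0.5, 0.9]
grip_width: 0.231
time: 32.85
position: [0.4891, -0.2328, 0.0685]
tool_rot: [-0.629, 1.477, 0.627]
ft_force: [0.4, 1.0, 1.0]
grip_width: 0.137
```

```bash
python3 -m creep '[{"linear":[0,0,0],"twist":[3,0,0],"fingers":1},{"linear":[0,0,0],"twist":[10,0,0],"fingers":1},{"linear":[0,0,0],"twist":[17,0,0],"fingers":1},{"linear":[0,0,0],"twist":[24,0,0],"fingers":1},{"linear":[0,0,0],"twist":[31,0,0],"fingers":1},{"linear":[0,0,0],"twist":[38,0,0],"fingers":1},{"linear":[0,0,0],"twist":[44,0,0],"fingers":1},{"linear":[0,0,0],"twist":[48,0,0],"fingers":1}]' 20
python3 -m creep '[{"linear":[0,0,0],"twist":[1,0,0],"fingers":1},{"linear":[0,0,0],"twist":[1,0,0],"fingers":1}]' 20
python3 -m creep '[{"linear":[0,0,0],"twist":[0,0,0],"fingers":0.1},{"linear":[0,0,0],"twist":[0,0,0],"fingers":0},{"linear":[0,0,0],"twist":[0,0,0],"fingers":0},{"linear":[0,0,0],"twist":[0,0,0],"fingers":0},{"linear":[-0.02,0,0],"twist":[0,0,0],"fingers":0},{"linear":[-0.045,0,0],"twist":[0,0,0],"fingers":-0.2},{"linear":[-0.048,0,0],"twist":[0,0,0],"fingers":-0.2}]' 20
python3 - <<'E'
from h import *
print(delta((.5965,-.042,.116),np.pi/4+.018))
im=bars()
E
```

```text
time: 33.52
position: [0.4899, -0.2325, 0.0685]
tool_rot: [0.029, 1.568, -0.03]
ft_force: [2.3, 0.1, -0.0]
grip_width: 0.143
time: 33.68
position: [0.4899, -0.2324, 0.0685]
tool_rot: [0.038, 1.568, -0.039]
ft_force: [4.0, 2.3, 1.3]
grip_width: 0.146
time: 34.27
position: [0.4901, -0.2344, 0.1195]
tool_rot: [0.039, 1.566, -0.043]
ft_force: [1.4, -1.4, -0.2]
grip_width: 0.554
(array([0.0035, 0.1977, 0.0962]), array([-49.03,   0.18,   0.26]), array([131. ,   0.3,  -0.2]))
FL 5
RR 93 [ 0.6015 -0.237   0.1197] [array([ 601.2, -233.5]), array([12.1, 63.6]), np.float64(0.8)]
FR 94 [ 0.4923 -0.2395  0.1199] [array([ 491.5, -236.8]), array([63.4, 12.1]), np.float64(89.1)]
RL 90 [ 0.5996 -0.0471  0.119 ] [array([597.7, -44.6]), array([12.3, 63.9]), np.float64(47.5)]
```

```bash
python3 -m creep '[{"linear":[0,0.033,0.016],"twist":[-7,0,0],"fingers":-0.2},{"linear":[0,0.067,0.033],"twist":[-14,0,0],"fingers":-0.2},{"linear":[0,0.102,0.05],"twist":[-21,0,0],"fingers":-0.2},{"linear":[0.002,0.138,0.068],"twist":[-28,0,0],"fingers":-0.2},{"linear":[0.004,0.17,0.083],"twist":[-35,0,0],"fingers":-0.2},{"linear":[0.004,0.197,0.096],"twist":[-42,0,0],"fingers":-0.2},{"linear":[0.004,0.197,0.096],"twist":[-49,0,0],"fingers":-0.2},{"linear":[0.004,0.197,0.096],"twist":[-49,0,0],"fingers":-0.2}]' 20
python3 - <<'E'
from h import *
print(delta((.5965,-.042,.066),np.pi/4+.018))
im=tips("side",.105,(.54,.65),(-.1,.02))
E
```

```text
time: 34.98
position: [0.594, -0.0386, 0.1105]
tool_rot: [-0.632, 1.478, 0.635]
ft_force: [-0.3, -0.3, -0.1]
grip_width: 0.599
(array([ 0.0445, -0.0043, -0.0008]), array([ 0.44, -0.03, -0.13]), array([-179.6,    0.2,   -0. ]))
0.105 42 [ 0.577 -0.069  0.105] [ 0.624 -0.03   0.115]
0.115 64 [ 0.582 -0.067  0.116] [ 0.624 -0.024  0.124]
0.135 23 [ 0.566 -0.072  0.139] [ 0.626 -0.012  0.145]
0.145 39 [ 0.566 -0.073  0.145] [ 0.626 -0.013  0.155]
0.155 39 [ 0.566 -0.074  0.155] [ 0.625 -0.009  0.164]
0.165 41 [ 0.563 -0.073  0.165] [ 0.628 -0.013  0.175]
0.175 47 [ 0.563 -0.077  0.175] [ 0.63  -0.012  0.185]
0.185 33 [ 0.564 -0.077  0.185] [ 0.632 -0.014  0.195]
0.195 14 [ 0.573 -0.077  0.195] [ 0.632 -0.011  0.203]
0.205 21 [ 0.564 -0.098  0.207] [ 0.649 -0.012  0.215]
0.215 70 [ 0.564 -0.1    0.216] [0.649 0.018 0.225]
0.225 127 [ 0.57  -0.099  0.225] [0.65  0.016 0.235]
0.235 77 [ 0.573 -0.1    0.235] [0.65  0.019 0.245]
0.245 228 [ 0.54  -0.1    0.245] [0.65  0.02  0.255]
0.255 123 [ 0.544 -0.099  0.255] [ 0.624 -0.04   0.265]
0.265 96 [ 0.547 -0.091  0.265] [ 0.623 -0.041  0.275]
0.275 95 [ 0.547 -0.092  0.275] [ 0.623 -0.04   0.285]
0.285 63 [ 0.547 -0.09   0.285] [ 0.622 -0.041  0.295]
0.295 28 [ 0.548 -0.094  0.295] [ 0.616 -0.041  0.3  ]
```

```bash
python3 -m creep '[{"linear":[0.02,-0.002,-0.0015],"twist":[0,0,0],"fingers":-0.2},{"linear":[0.04,-0.002,-0.0015],"twist":[0,0,0],"fingers":-0.2},{"linear":[0.044,-0.002,-0.0015],"twist":[0,0,0],"fingers":0.3},{"linear":[0.044,-0.002,-0.0015],"twist":[0,0,0],"fingers":1},{"linear":[0.044,-0.002,-0.0015],"twist":[0,0,0],"fingers":1},{"linear":[0.044,-0.002,-0.0015],"twist":[0,0,0],"fingers":1},{"linear":[0.044,-0.002,-0.0015],"twist":[0,0,0],"fingers":1},{"linear":[0.044,-0.002,-0.0015],"twist":[0,0,0],"fingers":1}]' 20
python3 -m creep '[{"linear":[0,0,0],"twist":[0,0,0],"fingers":1},{"linear":[0,0,0],"twist":[0,0,0],"fingers":1}]' 20
```

```text
time: 35.7
position: [0.5955, -0.0437, 0.0689]
tool_rot: [-0.628, 1.477, 0.627]
ft_force: [1.0, -0.1, -0.4]
grip_width: 0.233
time: 35.87
position: [0.5971, -0.042, 0.0688]
tool_rot: [-0.629, 1.472, 0.628]
ft_force: [4.4, 2.8, -2.5]
grip_width: 0.136
```

```bash
python3 -m creep '[{"linear":[0,0,0.002],"twist":[3,0,0],"fingers":1},{"linear":[0,0,0.002],"twist":[10,0,0],"fingers":1},{"linear":[0,0,0.002],"twist":[17,0,0],"fingers":1},{"linear":[0,0,0.002],"twist":[24,0,0],"fingers":1},{"linear":[0,0,0.002],"twist":[31,0,0],"fingers":1},{"linear":[0,0,0.002],"twist":[38,0,0],"fingers":1},{"linear":[0,0,0.002],"twist":[44,0,0],"fingers":1},{"linear":[0,0,0.002],"twist":[48,0,0],"fingers":1}]' 20
python3 -m creep '[{"linear":[0,0,0],"twist":[1,0,0],"fingers":1},{"linear":[0,0,0],"twist":[1,0,0],"fingers":1}]' 20
python3 -m creep '[{"linear":[0,0,0],"twist":[0,0,0],"fingers":0.1},{"linear":[0,0,0],"twist":[0,0,0],"fingers":0},{"linear":[0,0,0],"twist":[0,0,0],"fingers":0},{"linear":[0,0,0],"twist":[0,0,0],"fingers":0},{"linear":[-0.02,0,0],"twist":[0,0,0],"fingers":0},{"linear":[-0.045,0,0],"twist":[0,0,0],"fingers":-0.2},{"linear":[-0.08,0,0],"twist":[0,0,0],"fingers":-0.2},{"linear":[-0.11,0,0],"twist":[0,0,0],"fingers":-0.2}]' 20
python3 -m creep '[{"linear":[-0.02,-0.01,0],"twist":[0,0,0],"fingers":-0.2},{"linear":[-0.03,-0.01,0],"twist":[0,0,0],"fingers":-0.2}]' 20
python3 - <<'E'
from h import *
im=bars()
cv2.imwrite("pics/o_s.png",cv2.resize(im[150:280,170:330,::-1],None,fx=5,fy=4.5,interpolation=cv2.INTER_CUBIC))
im=bars("top")
cv2.imwrite("pics/o_t.png",cv2.resize(im[100:280,220:440,::-1],None,fx=3.5,fy=3.3,interpolation=cv2.INTER_CUBIC))
E
```

```text
time: 36.53
position: [0.5966, -0.0422, 0.0687]
tool_rot: [0.029, 1.57, -0.031]
ft_force: [-0.8, -1.3, 3.0]
grip_width: 0.139
time: 36.7
position: [0.5966, -0.0422, 0.0687]
tool_rot: [0.038, 1.569, -0.04]
ft_force: [-0.1, -0.5, 4.2]
grip_width: 0.144
time: 37.37
position: [0.5958, -0.0421, 0.1789]
tool_rot: [0.041, 1.571, -0.04]
ft_force: [1.1, -0.2, 0.6]
grip_width: 0.576
time: 37.53
position: [0.5971, -0.0541, 0.2111]
tool_rot: [0.041, 1.566, -0.043]
ft_force: [0.8, -0.5, -0.1]
grip_width: 0.596
FL 66 [ 0.4891 -0.0493  0.1193] [array([488.4, -45.3]), array([64.3, 12.6]), np.float64(89.5)]
RR 93 [ 0.6016 -0.237   0.12  ] [array([ 601.3, -233.1]), array([12.2, 64.5]), np.float64(1.1)]
FR 95 [ 0.4921 -0.2387  0.1193] [array([ 491.2, -235.9]), array([12.3, 63.7]), np.float64(0.4)]
RL 67 [ 0.5985 -0.048   0.1198] [array([597.9, -43.9]), array([12. , 63.7]), np.float64(1.2)]
FL 0
RR 103 [ 0.5989 -0.2353  0.1184] [array([ 599.5, -234.1]), array([12.9, 65. ]), np.float64(1.9)]
FR 102 [ 0.4892 -0.2363  0.1187] [array([ 490.1, -235.4]), array([11.5, 63.8]), np.float64(0.7)]
RL 0
```

View pics/o_s.png

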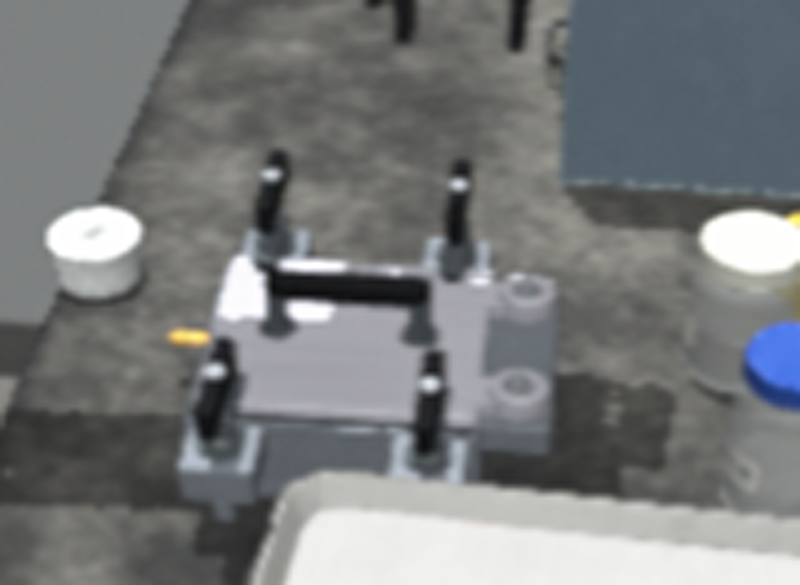

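View pics/o_t.png

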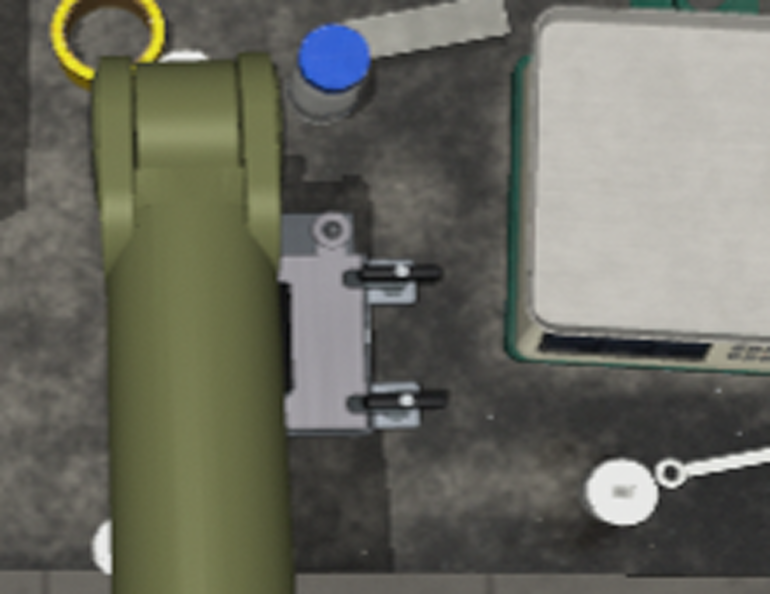

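All bars lie along the chamber's y (pictures: bars at (275,195), (457,205), (215,390), (430,400) in the side crop); knuckles sit on the pins; jar and tins stand. Hold briefly and hand in.

```bash
python3 -m creep '[{"linear":[0,0,0],"twist":[0,0,0],"fingers":-0.2},{"linear":[0,0,0],"twist":[0,0,0],"fingers":-0.2},{"linear":[0,0,0],"twist":[0,0,0],"fingers":-0.2}]' && python3 -c "
from h import *
im,d,P=cloud('side')
m=(P[...,0]>.48)&(P[...,0]<.61)&(P[...,1]>-.195)&(P[...,1]<-.08)&(P[...,2]>.06)&(P[...,2]<.085)
q=P[m];A=np.c_[q[:,:2]-[.545,-.137],np.ones(len(q))];print(len(q),np.linalg.lstsq(A,q[:,2],rcond=None)[0].round(4))
print(job.close_job())"
```

```text
time: 37.88
position: [0.5946, -0.0517, 0.2057]
tool_rot: [0.04, 1.574, -0.04]
ft_force: [-0.0, -0.3, -0.9]
grip_width: 0.601
909 [-0.0004  0.0212  0.0742]
the job is handed in; nothing more can be done
None
```

I set the cover on the chamber with both knuckles over their pins. I then tightened the clamps front left, rear right, front right, rear left: first to about 43–46° each, then all to the stop. The job was handed in at 37.9 s; no verdict was reported.

- **Clamps:** the last pictures show all four bars along the chamber's y, within about 2°, with the two right-hand fingers seen over the cover's edge. The arm hid the left pair from the top camera. I checked the left pair in the side picture only.
- **Cover:** after release, the side and top pictures gave the plate top at about 0.072 m, tilted 0.005 rad or less, against 0.072 m expected. The last side-camera check was less clean: 0.074 m with a 0.021 rad sideways slope. That is still under the 0.03 rad limit. I think the slope comes from clamp parts in the sampled area, because the pictures show no change, but I did not confirm it.
- **Bystanders:** I saw the jar and tins standing where they were. This was by eye in the pictures, not measured at the end.
- **First grasp missed:** the tool really stood about 38 mm higher than the readout said, as the depth image showed. The gripper closed above the handle without moving the cover. I corrected for the offset and the second grasp held.

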